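# Hold a bore probe centred through a swing guide

## Task

Swing the stiff blue guide arm so that its ring stands centred above the bore of the brass regulator housing, and leave it there. Then take the black-handled probe out of its holder and lower its rod from above through the guide ring into the bore, touching neither the ring nor the housing, until the red band on the rod is level with the top of the ring. Finish still holding the probe there, upright, still and centred in ring and bore, and leave the other things on the table undisturbed.

Things in the scene. Friction and masses are not known exactly. Their poses are not given: they have to be found in the camera images.
- guide_stand: The probing stand, bolted down: round grey foot 96 mm across and steel column, with the blue swing arm on top. Origin on the table, on the column's axis; the stand may be turned about z. The column and hub end 135 mm above the table.
- guide_arm (a joint): Angle of the blue swing arm about the vertical column (rad, counter-clockwise from above is positive, range -1.5 to 1.5). At 0 the arm points along the stand's own -x. Stiff: about 3 N sideways at the knob moves it, and it stays where it is left. The arm is flat, 12 mm thick (105 to 117 mm above the table) and 26 mm wide.
- guide_pivot (a point): Point on the column's axis, about which the arm swings, 117 mm above the table.
- guide_centre (a point): Centre of the guide hole at the ring's top face, 117 mm above the table and 150 mm from the column's axis. Hole 34 mm in diameter, 12 mm long, straight through; ring 60 mm outside.
- guide_knob (a point): Middle of the upright round black knob on the arm's free end, 18 mm in diameter, 141 mm above the table (knob from 121 to 159 mm), 195 mm from the column's axis, in line with column and ring. It may be gripped from above, or the arm pushed.
- housing: The brass regulator housing, bolted to the table: round, 60 mm across (foot 84 mm), 80 mm tall, with a small steel side port. Its origin is not in its middle but on the column's axis at table height; the housing stands 150 mm along its own -x from there.
- bore_mouth (a point): Centre of the housing's round bore at its mouth, 80 mm above the table; bore 39 mm in diameter, 60 mm deep. Always 150 mm from the column's axis, so the ring can be swung exactly over it, 25 mm above it.
- probe_holder: Probe holder, fixed to the table: round foot 80 mm across, thin post on its own +x side, collar 36 mm across with an 18 mm hole whose top is 130 mm above the table. Origin on the table under the collar's centre. The probe hangs upright in it by its handle's flange and lifts straight out.
- probe_grip (a point): Middle of the probe's round black handle, 22 mm in diameter and 60 mm long, 151 mm above the probe's tip; 161 mm above the table while in the holder. Grasp here from above. z points up along the probe. Whole probe 180 mm long, 0.06 to 0.12 kg; flange 29 mm across at the handle's foot, 120 mm above the tip.
- probe_tip (a point): Centre of the probe rod's lower end (copper-coloured ring just above it). Steel rod 10 mm in diameter, 120 mm long below the handle.
- probe_band (a point): Centre of the 10 mm wide red band on the rod, 67 mm above the tip. When it is level with guide_centre the tip is 30 mm inside the bore and 30 mm above its floor.
- probe: The loose probe as a whole; origin at its tip, z up along the rod to the handle.
- filter_cartridge: Bystander, to be left alone: grey screw-in filter cartridge, 90x90x58 mm. Origin at the centre of its underside.
- valve_body: Bystander, to be left alone: removed pale metal cylinder valve with a side branch, 43x66x72 mm. Origin at the centre of its underside.
- tin: Bystander, to be left alone: small pale round screw-lid tin, 57x57x26 mm. Origin at the centre of its underside.
- gauge: Bystander, to be left alone: black round pressure gauge with brass stem lying on its back, 92x62x28 mm. Origin at the centre of its underside.
- demand_valve: Bystander, to be left alone: black demand valve with a red button, 103x120x43 mm. Origin at the centre of its underside.

How it is judged:
By the outcome, as a careful person would: the job done as asked, in the order asked, and still so for the second after the job is handed in, while the arm keeps its last pose, push and grip.
It also fails if it takes over 64 s, if anything falls off the work surface, if the arm or the gripper's body presses on something with over 40 N, if the wrist force passes 120 N, or if a joint passes its speed limit or range.

## Robot

A 6-joint arm with a two-finger parallel gripper is mounted at the origin on the work surface; the furniture and walls round the work are solid. World frame = base frame: x ahead of the robot, y to its left, z up, the work surface at z = 0. Lengths are in m, angles in rad, forces in N, time in s.
With the tool pointing down it reaches from about 0.25 to 0.775 m from the base axis. Payload 8.9 kg.
Tool frame: the origin (TCP) lies midway between the tips of the shut fingers; the grasp point (between the pads) lies 19 mm behind it; x points along the fingers, z is the direction in which the jaws open and shut, and the axes are right-handed (so a half turn about x gives the same grasp; the last joint's range is limited). The gripper opens to 85 mm and grips with 20 to 120 N. Pads are 22 mm wide; open, the fingers measure 114 mm over their backs; the gripper's body (76 mm by 85 mm) begins 54 mm behind the grasp point. The pads swing forward as they close: fully open they stand 13 mm farther back than shut.
Start: joints at [1.108, 0.291, -0.153, 1.127, 0, 1.431], TCP at [0.167, 0.498, 0.231] pointing down, gripper open.
Joint ranges: [-2.52, 2.52], [-0.91, 1.74], [-1.3, 1.37], [-1.96, 2.02], [-1.52, 1.47], [-3.14, 3.14]. Speed limits (rad/s): [2.22, 2.22, 2.79, 3.14, 3.14, 3.14].

## Interface

Orientations are given as a rotation vector (axis times angle).
In Python, from bench import r gives the robot as it stands.
- The arm moves only by the tool arm_command, never from a script. Its argument "rows" is text: rows parted by semicolons, each of 4 numbers parted by spaces: the shift along the tool's x, y, z in mm, then the turn about the tool's x in rad. A call has 1 to 12 rows; each row shifts and turns the pose as measured when the row begins, along the tool's axes as they then stand; what a row does not reach is not made up. A row lasts 1/10 s, in which the tool goes at most 50 mm and 8.59 degrees, less where a joint would pass 70% of its speed; a pose out of reach is approached as far as the arm can. A call with a gripper value outside its range is refused whole. "gripper" is the finger opening in mm, from 0 to 85.4, set as the call begins (left out, the last holds). The fingers move at their own pace and stop on an object; "force" is the grip in N (left out, the last holds). Time passes only in rows, so rows that do not move let the fingers close. It gives the time, the measured TCP pose, the force and the opening at its end, in the units of the state.
- r.get_obs(): the state, without advancing time (a new reading comes with each control period).
- r.grab_frame(name): name is "scene" or "top" or "wrist"; returns (picture, depth): 400x640x3 uint8, red, green, blue; 400x640 float32, m along the optical axis (not along the pixel's ray), 0 where there is no reading.
- r.camera_info(name): a dict with "camera_matrix" (3x3 intrinsics, pixels), "eye" and "attitude" of the camera in the world. Camera axes: x right, y down, z forward; pixel columns grow to the right and rows downward; lengths in m; the calibration is good to about 2 mm. A picture is of the moment at which its call begins: read the wrist's pose just before it. camera_info takes no time and is no camera call; for the wrist camera it gives the pose at the moment of the call.
- r.sign_off(): hands the job in, once; it reports no verdict.
The state is a dict: "time": time; "joints": joint angles; "joint_velocities": joint speeds; "joint_torque": joint torques, N m; "position": TCP position; "tcp_rot": TCP orientation; "force": force on the tool from outside, world axes, zero at the start; "moment": the same for the moment, N m; "gripper_width": finger opening in m.
Only numpy, scipy, OpenCV 4.12 (cv2) and the standard library are available. Lean on these libraries where they do the work, as an engineer would, in place of code of your own. Each camera call takes 0.05 s, during which the arm holds its last target.

## Working session

There is one attempt and no reset: what is moved stays moved. The work goes in short steps, Python scripts to look and compute and a tool call to move; the robot and the scene stay as the last step left them, time stands still between calls to the robot, and variables do not carry over. Pictures are saved under pics/ and viewed, and the job is handed in when it is done.

Besides the shell and the picture viewer there is one more tool, called after "Emit:" by a JSON object that holds its "op" and its "data". arm_command: Moves the arm, as the interface text tells. Its arguments: {"type":"object","properties":{"rows":{"type":"string"},"gripper":{"type":"number"},"force":{"type":"number"}},"required":["rows"]}

```bash
ls; mkdir -p pics
python3 - <<'E'
from bench import r
import cv2,numpy as np
o=r.get_obs();print(o)
for n in ("scene","top"):
    p,d=r.grab_frame(n);np.savez(f"pics/{n}1.npz",p=p,d=d)
    cv2.imwrite(f"pics/{n}1.png",p[:,:,::-1]);print(n,r.camera_info(n))
E
```

```text
pics
{'time': 0.0, 'joints': array([ 1.10773433e+00,  2.91252496e-01, -1.54121166e-01,  1.12671438e+00,
        2.08749660e-05,  1.43152917e+00]), 'joint_velocities': array([-3.55139272e-04,  5.10638702e-05,  5.37648888e-04, -9.50645935e-04,
       -1.21689422e-03,  2.30602397e-04]), 'joint_torque': array([ 1.03638293e-03, -5.37138355e+01,  3.31369865e+01,  1.59033114e-02,
        4.53695714e-05,  2.99540079e-05]), 'position': array([0.16681261, 0.49732989, 0.23074867]), 'tcp_rot': array([-0.96809531,  1.34634275,  0.96712939]), 'force': array([-0.1418629 ,  0.24034655,  0.42748176]), 'moment': array([ 0.00378024,  0.00057068, -0.01802418]), 'gripper_width': 0.08565436448621808}
scene {'camera_matrix': array([[454.47492344,   0.        , 317.57713751],
       [  0.        , 454.47492344, 205.72573411],
       [  0.        ,   0.        ,   1.        ]]), 'eye': array([-0.20285026, -0.72502628,  0.67061681]), 'attitude': array([-1.92683483,  0.83720149, -0.46614036])}
top {'camera_matrix': array([[379.33767929,   0.        , 313.84819017],
       [  0.        , 379.33767929, 204.51003992],
       [  0.        ,   0.        ,   1.        ]]), 'eye': array([ 0.32578733, -0.00538312,  1.19574166]), 'attitude': array([-2.09408598,  2.149908  , -0.16376417])}
```

View pics/scene1.png

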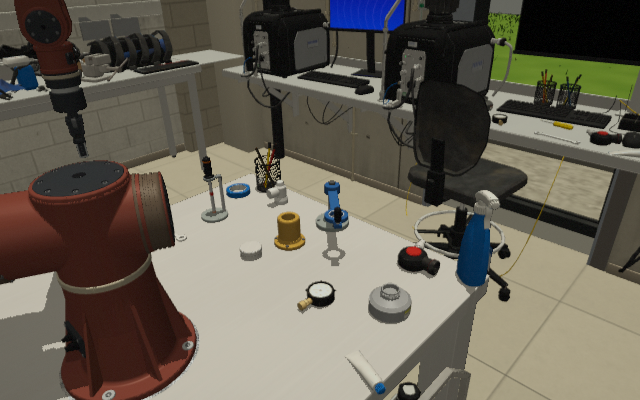

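View pics/top1.png

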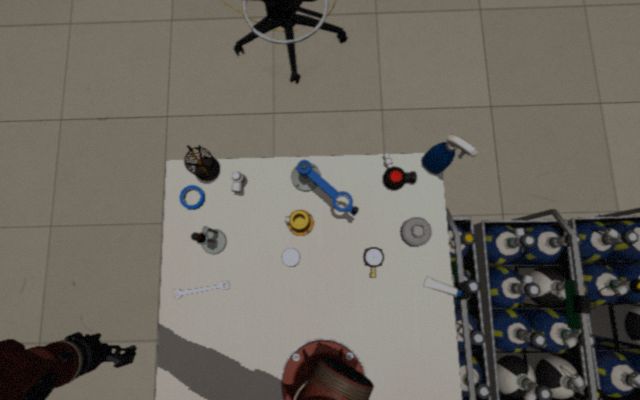

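The scene view shows the layout. In the top view the hub is near (303,166), the ring near (342,201), the knob near (354,211), the housing at (300,221) and the probe near (197,237). I'll zoom in and measure.

```bash
cat > h.py <<'E'
import numpy as np,cv2
from scipy.spatial.transform import Rotation as R
def ray(ci,u,v):
    K=ci['camera_matrix'];d=np.array([(u-K[0,2])/K[0,0],(v-K[1,2])/K[1,1],1.])
    return ci['eye'],R.from_rotvec(ci['attitude']).as_matrix()@d
def onz(ci,u,v,z):
    e,d=ray(ci,u,v);return e+d*(z-e[2])/d[2]
def proj(ci,P):
    K=ci['camera_matrix'];c=R.from_rotvec(ci['attitude']).as_matrix().T@(np.asarray(P)-ci['eye'])
    return (K@(c/c[2]))[:2]
def cloud(ci,d):
    K=ci['camera_matrix'];v,u=np.mgrid[:d.shape[0],:d.shape[1]]
    c=np.stack([(u-K[0,2])/K[0,0]*d,(v-K[1,2])/K[1,1]*d,d],-1)
    return c@R.from_rotvec(ci['attitude']).as_matrix().T+ci['eye']
E
python3 - <<'E'
from bench import r
from h import *
ci=r.camera_info("top");a=np.load("pics/top1.npz");p=a['p'];d=a['d']
cr=p[150:280,170:370];cv2.imwrite("pics/topz.png",cv2.resize(cr[:,:,::-1],None,fx=4,fy=4,interpolation=cv2.INTER_CUBIC))
b=np.load("pics/scene1.npz")['p'][140:270,170:370];cv2.imwrite("pics/scz.png",cv2.resize(b[:,:,::-1],None,fx=4,fy=4,interpolation=cv2.INTER_CUBIC))
P=cloud(ci,d)
def fit(m,name):
    xy=P[m][:,:2].astype(np.float32);(c,rad)=cv2.minEnclosingCircle(xy);print(name,m.sum(),c,rad,xy.mean(0),np.median(P[m][:,2]))
v,u=np.mgrid[:400,:640];z=P[...,2]
hsv=cv2.cvtColor(p,cv2.COLOR_RGB2HSV)
blue=(hsv[...,0]>95)&(hsv[...,0]<130)&(hsv[...,1]>100)
fit(blue&(u>290)&(u<330)&(v>150)&(v<185)&(z>.125)&(z<.145),'hub')
fit((abs(z-.117)<.006)&(np.hypot(u-342,v-201)<20)&blue,'ring')
fit((z>.14)&(z<.17)&(np.hypot(u-354,v-211)<8),'knob')
fit((z>.07)&(z<.09)&(np.hypot(u-300,v-221)<25),'housing')
fit((z>.17)&(z<.21)&(np.hypot(u-200,v-237)<20),'probe')
fit((z>.12)&(z<.14)&(np.hypot(u-207,v-237)<20),'collar')
fit((abs(z-.117)<.006)&(np.hypot(u-322,v-184)<30)&blue,'arm')
E
```

```text
hub 114 (0.6249087452888489, 0.039762597531080246) 0.020579613745212555 [0.62406164 0.04029124] 0.12784585068069731
ring 260 (0.5288883447647095, -0.06268621981143951) 0.04964391887187958 [ 0.53053206 -0.05887948] 0.11706536193667849
knob 34 (0.49204039573669434, -0.1010718122124672) 0.008958888240158558 [ 0.4910139  -0.10005666] 0.15821494834282246
housing 196 (0.47803664207458496, 0.060522034764289856) 0.02975890412926674 [0.47699428 0.06023883] 0.07962538907415995
probe 64 (0.42599761486053467, 0.33343636989593506) 0.010890035890042782 [0.42527437 0.33212465] 0.18869628355526868
collar 107 (0.434004545211792, 0.33051300048828125) 0.026325218379497528 [0.43329486 0.3268169 ] 0.13087648937406726
arm 405 (0.5684102177619934, -0.019202150404453278) 0.07813016325235367 [ 0.5668405 -0.0209017] 0.11709106260974345
```

View pics/topz.png

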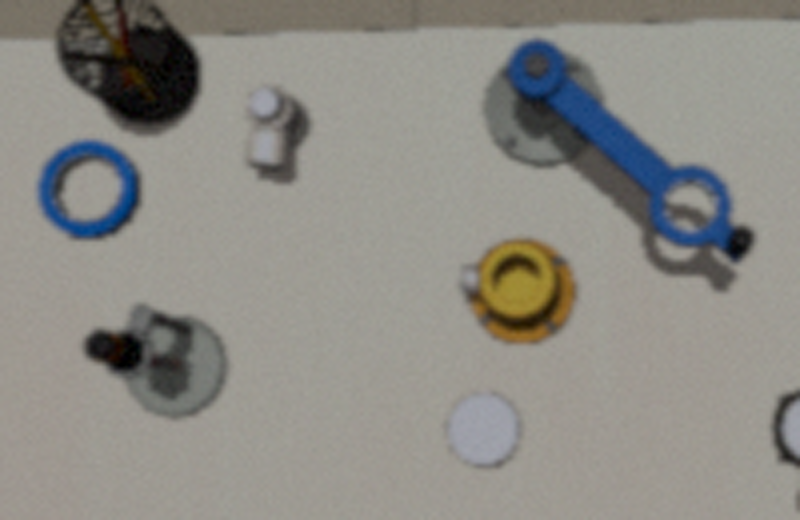

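View pics/scz.png

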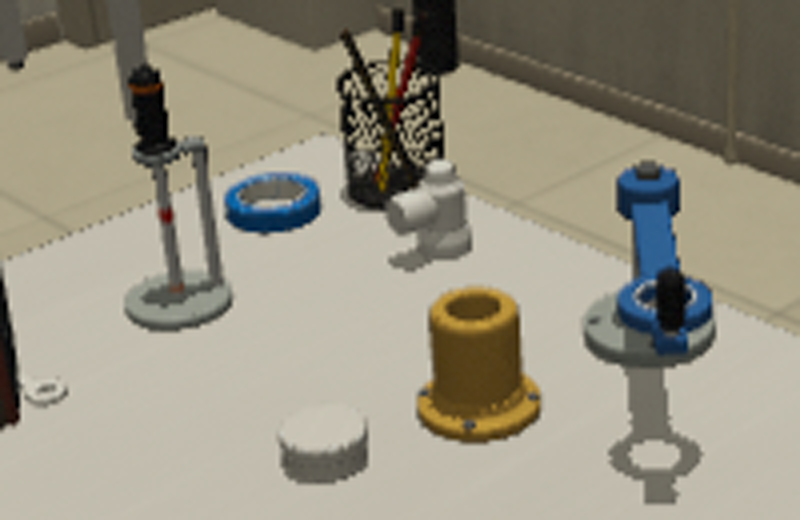

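```bash
cat >> h.py <<'E'
def plan(o,target,jawdir=None):
    """print tool-frame shift mm, and turn about tool x so that tool z -> +-jawdir (xy)"""
    M=R.from_rotvec(o['tcp_rot']).as_matrix();s=M.T@(np.array(target)-o['position'])*1e3
    print('tool axes cols\n',M.round(3));print('t',o['time'],'pos',o['position'].round(4),'shift mm',s.round(1),'joints',o['joints'].round(2))
    if jawdir is not None:
        j=M.T@np.array([*jawdir,0]);a=np.arctan2(-j[1],j[2]);print('turn',a,'or',a-np.sign(a)*np.pi)
    return s
E
python3 - <<'E'
from bench import r
from h import *
k=np.array([.4915,-.1005]);h=np.array([.6245,.040]);d=(k-h)/np.linalg.norm(k-h)
plan(r.get_obs(),[*k,.25],[-d[1],d[0]])
E
```

```text
tool axes cols
 [[-0.001 -0.948  0.318]
 [-0.001  0.318  0.948]
 [-1.     0.    -0.001]]
t 0.1 pos [0.1669 0.4974 0.2308] shift mm [ -18.8 -498.  -463.5] joints [ 1.11  0.29 -0.15  1.13  0.    1.43]
turn 2.0049861781462623 or -1.1366064754435308
```

Emit:
{"op": "arm_command", "data": {"rows": "-5 0 0 -0.142;-5 0 0 -0.142;-5 0 0 -0.142;-5 0 0 -0.142;0 0 0 -0.142;0 0 0 -0.142;0 0 0 -0.142;0 0 0 -0.142"}}

```text
time: 0.9
position: [0.1659, 0.4955, 0.2487]
tcp_rot: [-1.807, 0.684, 1.809]
force: [-0.0, -0.2, 0.2]
gripper_width: 0.0855
```

Run:
```python
from bench import r
from h import *
k=np.array([.4915,-.1005]);h=np.array([.6245,.040]);d=(k-h)/np.linalg.norm(k-h)
plan(r.get_obs(),[*k,.25],[-d[1],d[0]])
```

```text
tool axes cols
 [[-0.003 -0.656 -0.755]
 [-0.007 -0.754  0.656]
 [-1.     0.008 -0.002]]
t 0.9 pos [0.1659 0.4955 0.2487] shift mm [   1.7  236.  -636.8] joints [ 1.11  0.28 -0.12  1.18 -0.    0.25]
turn -3.0995202546281737 or 0.042072398961619406
```

Emit:
{"op": "arm_command", "data": {"rows": "-2 17 -46 0;-2 17 -46 0;-2 17 -46 0;-2 17 -46 0;-2 17 -46 0;-2 17 -46 0;-2 17 -46 0;-2 17 -46 0;-2 17 -46 0;-2 17 -46 0;-2 17 -46 0;-2 17 -46 0"}}

```text
time: 2.1
position: [0.4543, -0.0273, 0.2731]
tcp_rot: [-1.817, 0.672, 1.82]
force: [1.3, 1.6, -0.3]
gripper_width: 0.0856
```

Run:
```python
from bench import r
from h import *
k=np.array([.4915,-.1005]);h=np.array([.6245,.040]);d=(k-h)/np.linalg.norm(k-h)
plan(r.get_obs(),[*k,.25],[-d[1],d[0]])
print(r.camera_info('wrist'))
p,D=r.grab_frame('wrist');cv2.imwrite('pics/w1.png',p[:,:,::-1])
```

```text
tool axes cols
 [[-0.004 -0.644 -0.765]
 [-0.008 -0.765  0.644]
 [-1.     0.009 -0.002]]
t 2.1 pos [ 0.4543 -0.0273  0.2731] shift mm [ 23.5  31.9 -75.6] joints [-0.21  0.14 -0.24  1.2  -0.01 -1.09]
turn -3.083177109038567 or 0.058415544551225995
{'camera_matrix': array([[297.1319168 ,   0.        , 318.79053544],
       [  0.        , 297.1319168 , 204.63940114],
       [  0.        ,   0.        ,   1.        ]]), 'eye': array([ 0.40091055, -0.09126945,  0.41688596]), 'attitude': array([1.02688301, 2.81506343, 0.45616775])}
```

View pics/w1.png

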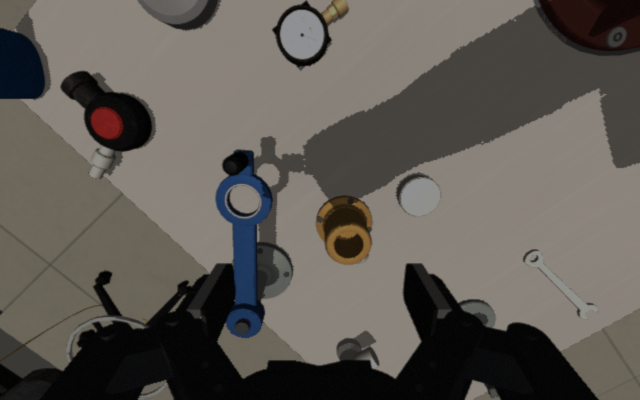

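The wrist view shows the knob top at about (232,162), the ring at (244,200), the hub at (243,322) and the bore at (349,243). I'll measure all of these from it.

```bash
cat >> h.py <<'E'
def circ(ci,mask,z):
    """largest contour of mask -> points on plane z -> algebraic circle fit"""
    cs,_=cv2.findContours(mask.astype(np.uint8),cv2.RETR_EXTERNAL,cv2.CHAIN_APPROX_NONE)
    c=max(cs,key=len)[:,0,:];q=np.array([onz(ci,u,v,z)[:2] for u,v in c])
    A=np.c_[2*q,np.ones(len(q))];s=np.linalg.lstsq(A,(q**2).sum(1),rcond=None)[0]
    rad=np.sqrt(s[2]+s[0]**2+s[1]**2);res=np.hypot(*(q-s[:2]).T)-rad
    return s[:2],rad,res.std(),len(q)
E
python3 - <<'E'
from bench import r
from h import *
ci=r.camera_info('wrist');p,D=r.grab_frame('wrist');np.savez('pics/w1.npz',p=p,d=D)
P=cloud(ci,D);z=P[...,2];v,u=np.mgrid[:400,:640]
hsv=cv2.cvtColor(p,cv2.COLOR_RGB2HSV);blue=(hsv[...,0]>95)&(hsv[...,0]<130)&(hsv[...,1]>100)
hole=~(blue)&(np.hypot(u-244,v-200)<22)
print('ring hole r17',circ(ci,hole,.117))
print('knob top r9',circ(ci,(z>.15)&(z<.17)&(np.hypot(u-234,v-162)<18),.159))
print('hub top',circ(ci,(z>.122)&(z<.15)&(np.hypot(u-243,v-322)<25),.130),np.median(z[315:325,238:248]))
hm=(abs(z-.08)<.008)&(np.hypot(u-349,v-243)<30)
print('housing outer r30',circ(ci,hm,.08))
f=hm.astype(np.uint8);cv2.imwrite('pics/m.png',np.hstack([hole*255,hm*255])[130:300])
cs,h=cv2.findContours(f,cv2.RETR_CCOMP,cv2.CHAIN_APPROX_NONE)
for i,c in enumerate(cs):
    if len(c)>20:
        m=np.zeros_like(f);cv2.drawContours(m,[c],-1,1,-1);print(h[0][i][3],circ(ci,m,.08))
E
```

```text
ring hole r17 (array([ 0.52506328, -0.07119819]), np.float64(0.018728717441062675), np.float64(0.0009311079799511325), 99)
knob top r9 (array([ 0.4912753 , -0.10283461]), np.float64(0.008586123255791875), np.float64(0.00038485477002577254), 55)
hub top (array([0.62367708, 0.03525156]), np.float64(0.021543778400701295), np.float64(0.0007318128456434047), 98) 0.12748924051436175
housing outer r30 (array([0.47815468, 0.05571112]), np.float64(0.029184879585643295), np.float64(0.0005147648872010684), 127)
-1 (array([0.47815468, 0.05571112]), np.float64(0.029184879585643295), np.float64(0.0005147648872010684), 127)
0 (array([0.47864798, 0.05664303]), np.float64(0.01798695964402153), np.float64(0.0006061902483808076), 78)[ WARN:0@0.749] global loadsave.cpp:1063 imwrite_ Unsupported depth image for selected encoder is fallbacked to CV_8U.
```

View pics/m.png

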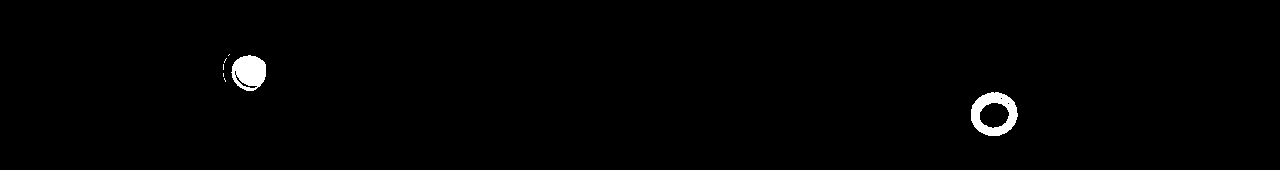

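Run:
```python
from bench import r
from h import *
plan(r.get_obs(),[.4912,-.102,.25],[-.73,.68])
```

```text
tool axes cols
 [[-0.003 -0.648 -0.762]
 [-0.009 -0.762  0.648]
 [-1.     0.009 -0.003]]
t 2.2 pos [ 0.4562 -0.0299  0.2728] shift mm [ 23.3  32.  -73.3] joints [-0.22  0.14 -0.24  1.19 -0.01 -1.08]
turn 0.04541047825694017 or -3.096182175332853
```

Emit:
{"op": "arm_command", "data": {"rows": "2 11 -25 0.02;2 11 -24 0.02;2 10 -24 0;0 0 0 0;0 0 0 0", "gripper": 60}}

```text
time: 2.7
position: [0.4891, -0.1048, 0.2652]
tcp_rot: [-1.782, 0.711, 1.791]
force: [-0.1, 0.2, -0.3]
gripper_width: 0.0602
```

Run:
```python
from bench import r
from h import *
plan(r.get_obs(),[.4912,-.102,.127],[-.73,.68])
ci=r.camera_info('wrist');p,D=r.grab_frame('wrist');cv2.imwrite('pics/w2.png',p[:,:,::-1])
P=cloud(ci,D);z=P[...,2];v,u=np.mgrid[:400,:640]
q=proj(ci,[.4912,-.102,.159]);print(q, proj(ci,r.get_obs()['position']))
print('knob top r9',circ(ci,(z>.145)&(z<.17)&(np.hypot(u-q[0],v-q[1])<25),.159))
```

```text
tool axes cols
 [[-0.008 -0.681 -0.732]
 [-0.007 -0.732  0.681]
 [-1.     0.01   0.001]]
t 2.7 pos [ 0.4891 -0.1048  0.2652] shift mm [138.1  -4.9   0.2] joints [-0.35  0.23 -0.14  1.2  -0.01 -1.17]
turn 0.0011490340041358973 or -3.1404436195856573
[319.62810472 208.54605041] [319.87489341 266.16713963]
knob top r9 (array([ 0.49142252, -0.10510625]), np.float64(0.009011362292542438), np.float64(0.0005989194136061599), 58)
```

View pics/w2.png

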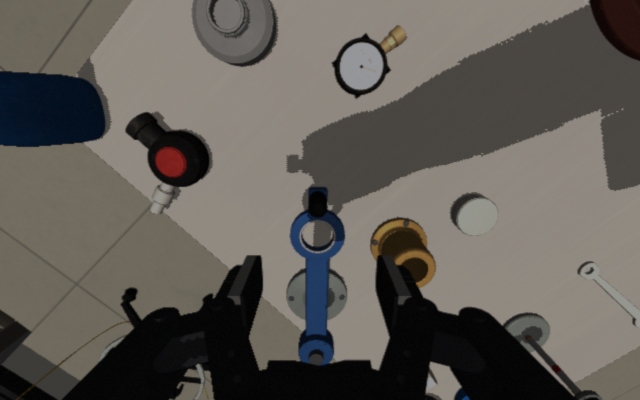

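Emit:
{"op": "arm_command", "data": {"rows": "30 0 0 0;30 -1 0 0;30 -1 0 0;25 0 0 0;18 0 0 0;6 0 0 0;0 0 0 0"}}

```text
time: 3.45
position: [0.488, -0.0969, 0.1239]
tcp_rot: [-1.79, 0.703, 1.794]
force: [-0.6, -0.2, 0.6]
gripper_width: 0.0598
```

Run:
```python
from bench import r
from h import *
plan(r.get_obs(),[.4912,-.104,.127],[-.73,.68])
p,D=r.grab_frame('wrist');cv2.imwrite('pics/w3.png',p[:,:,::-1])
```

```text
tool axes cols
 [[-0.005 -0.675 -0.738]
 [-0.007 -0.738  0.675]
 [-1.     0.008 -0.001]]
t 3.45 pos [ 0.488  -0.0969  0.1239] shift mm [-3.1  3.1 -7.1] joints [-0.34  0.33 -0.4   0.84 -0.01 -1.17]
turn 0.009444164586724004 or -3.132148489003069
```

View pics/w3.png

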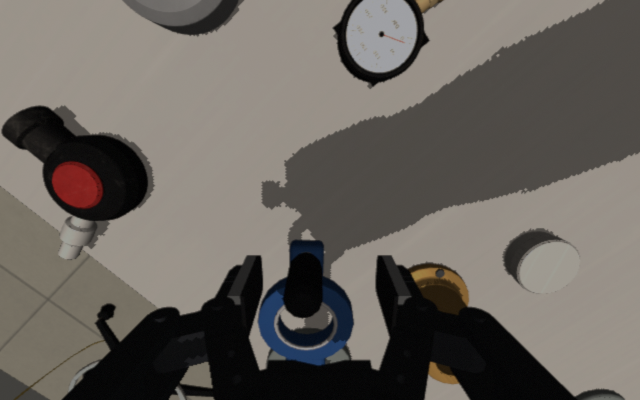

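Emit:
{"op": "arm_command", "data": {"rows": "-2 2 -4 0;-1 2 -3 0;0 0 0 0"}}

```text
time: 3.8
position: [0.4928, -0.1055, 0.1305]
tcp_rot: [-1.795, 0.702, 1.789]
force: [0.5, 0.4, -0.1]
gripper_width: 0.0601
```

Run:
```python
from bench import r
from h import *
o=r.get_obs();s=plan(o,[.4912,-.104,.127],[-.73,.68])
ci=r.camera_info('wrist');p,D=r.grab_frame('wrist');cv2.imwrite('pics/w4.png',p[150:,150:450,::-1].repeat(2,0).repeat(2,1))
P=cloud(ci,D);z=P[...,2];v,u=np.mgrid[:400,:640]
q=proj(ci,[.4912,-.102,.159]);print(q,o['position'])
m=(z>.15)&(z<.17)&(np.hypot(u-q[0],v-q[1])<45)
print('knob top r9',circ(ci,m,.159))
```

```text
tool axes cols
 [[ 0.    -0.674 -0.739]
 [-0.008 -0.739  0.674]
 [-1.     0.006 -0.006]]
t 3.8 pos [ 0.4928 -0.1055  0.1305] shift mm [ 3.5 -0.1  2.2] joints [-0.35  0.33 -0.38  0.86 -0.01 -1.18]
turn 0.010225382075167246 or -3.131367271514626
[327.29063603 300.91525654] [ 0.49276401 -0.10550536  0.13051745]
knob top r9 (array([ 0.49063475, -0.10606712]), np.float64(0.009278033464785203), np.float64(0.0006734738901472495), 110)
```

View pics/w4.png

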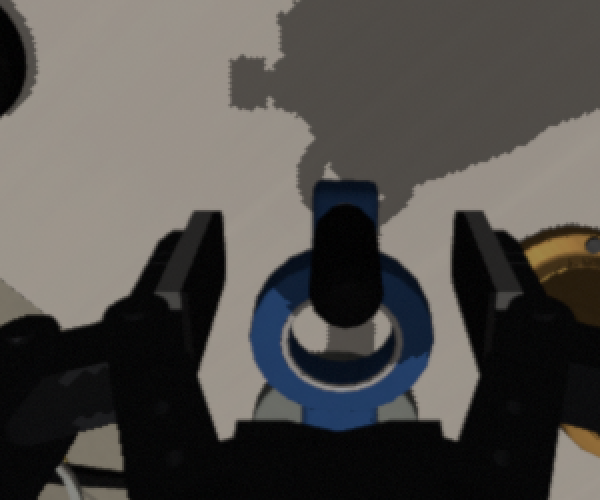

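The knob sits between the pads, so I'll close the gripper.

Emit:
{"op": "arm_command", "data": {"rows": "0 0 0 0;0 0 0 0;0 0 0 0;0 0 0 0;0 0 0 0;0 0 0 0;0 0 0 0", "gripper": 10, "force": 40}}

```text
time: 4.55
position: [0.4928, -0.1056, 0.1312]
tcp_rot: [-1.796, 0.703, 1.788]
force: [-1.5, -0.6, 2.9]
gripper_width: 0.0164
```

Run:
```python
from bench import r
from h import *
o=r.get_obs();plan(o,[.43,.065,.13],[-.1368,-.99]);print(o['gripper_width'],o['force'])
```

```text
tool axes cols
 [[ 0.001 -0.674 -0.738]
 [-0.009 -0.738  0.674]
 [-1.     0.006 -0.006]]
t 4.55 pos [ 0.4928 -0.1056  0.1312] shift mm [ -0.3 -83.6 161.4] joints [-0.35  0.33 -0.38  0.86 -0.01 -1.18]
turn -2.173719758873126 or 0.9678728947166673
0.0164135912009984 [-1.49373721 -0.62425635  2.87644818]
```

Emit:
{"op": "arm_command", "data": {"rows": "0 -0.6 15.6 0.08;0 -0.6 15.6 0.08;0 -0.6 15.6 0.08;0 -0.6 15.6 0.08;0 -0.6 15.6 0.08;0 0 0 0"}}

```text
time: 5.15
position: [0.4484, -0.044, 0.1311]
tcp_rot: [-1.521, 0.993, 1.499]
force: [-0.8, 3.8, -0.9]
gripper_width: 0.0164
```

```bash
cat >> h.py <<'E'
def arcinfo(o,h=(.6245,.0385),b=(.4778,.0582)):
    h=np.array(h);t=o['position'][:2]-h;b=np.array(b)-h
    print('rad',np.linalg.norm(t),'ang',np.arctan2(t[1],t[0])%6.2832,'target',np.arctan2(b[1],b[0])%6.2832,'F',o['force'].round(1),'w',o['gripper_width'])
E
python3 - <<'E'
from bench import r
from h import *
o=r.get_obs();plan(o,[.43,.065,.13],[-.1368,-.99]);arcinfo(o)
E
```

```text
tool axes cols
 [[ 0.005 -0.915 -0.403]
 [-0.014 -0.403  0.915]
 [-1.     0.001 -0.015]]
t 5.15 pos [ 0.4484 -0.044   0.1311] shift mm [ -0.5 -27.1 107.2] joints [-0.25  0.23 -0.52  0.81 -0.01 -0.67]
turn -2.5891805018679226 or 0.5524121517218705
rad 0.19442466351171211 ang 3.5797116954696637 target 3.008103579713267 F [-0.8  3.8 -0.9] w 0.016446004291344848
```

Emit:
{"op": "arm_command", "data": {"rows": "0 -0.6 15.6 0.08;0 -0.6 15.6 0.08;0 -0.6 15.6 0.08;0 -0.6 15.6 0.08;0 -0.6 15.6 0.08;0 -0.6 15.6 0.08;0 0 0 0;0 0 0 0"}}

```text
time: 5.95
position: [0.4304, 0.0437, 0.1311]
tcp_rot: [-1.177, 1.257, 1.149]
force: [-1.4, -2.6, 3.3]
gripper_width: 0.0161
```

Run:
```python
from bench import r
from h import *
o=r.get_obs();plan(o,[.43,.065,.13],[-.1368,-.99]);arcinfo(o)
ci=r.camera_info('wrist');p,D=r.grab_frame('wrist');cv2.imwrite('pics/w5.png',p[:,:,::-1])
p,D=r.grab_frame('top');cv2.imwrite('pics/t5.png',cv2.resize(p[130:280,200:400,::-1],None,fx=4,fy=4,interpolation=cv2.INTER_CUBIC))
```

```text
tool axes cols
 [[-0.001 -0.998  0.066]
 [-0.024  0.066  0.998]
 [-1.    -0.001 -0.024]]
t 5.95 pos [0.4304 0.0437 0.1311] shift mm [ 0.6  1.8 21.2] joints [-0.05  0.21 -0.55  0.81 -0.02  0.02]
turn -3.0705259227407704 or 0.07106673084902271
rad 0.19418093959114657 ang 3.1147838314709873 target 3.008103579713267 F [-1.4 -2.6  3.3] w 0.016080642909216798
```

View pics/w5.png

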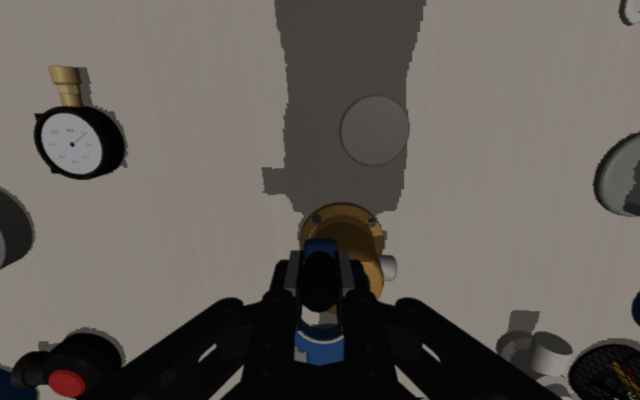

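View pics/t5.png

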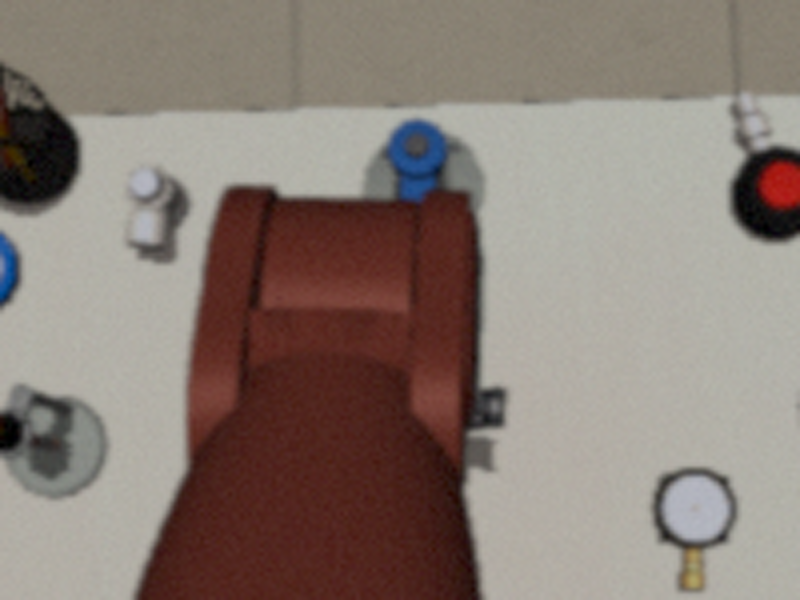

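Emit:
{"op": "arm_command", "data": {"rows": "0 -0.4 11 0.056;0 -0.3 9 0.046;0 0 0 0;0 0 0 0;0 0 0 0"}}

```text
time: 6.55
position: [0.4316, 0.062, 0.131]
tcp_rot: [-1.098, 1.304, 1.073]
force: [-2.6, 3.0, 4.9]
gripper_width: 0.0164
```

Run:
```python
from bench import r
from h import *
o=r.get_obs();plan(o,[.43,.065,.13],[-.1368,-.99]);arcinfo(o)
p,D=r.grab_frame('scene');cv2.imwrite('pics/s6.png',cv2.resize(p[140:270,230:400,::-1],None,fx=4,fy=4,interpolation=cv2.INTER_CUBIC))
```

```text
tool axes cols
 [[-0.004 -0.986  0.169]
 [-0.023  0.169  0.985]
 [-1.     0.    -0.023]]
t 6.55 pos [0.4316 0.062  0.131 ] shift mm [1.  2.1 2.7] joints [-0.01  0.22 -0.54  0.82 -0.02  0.16]
turn 3.1088285514125933 or -0.03276410217719983
rad 0.1943032746201555 ang 3.020441400972431 target 3.008103579713267 F [-2.6  3.   4.9] w 0.016393129853501453
```

View pics/s6.png

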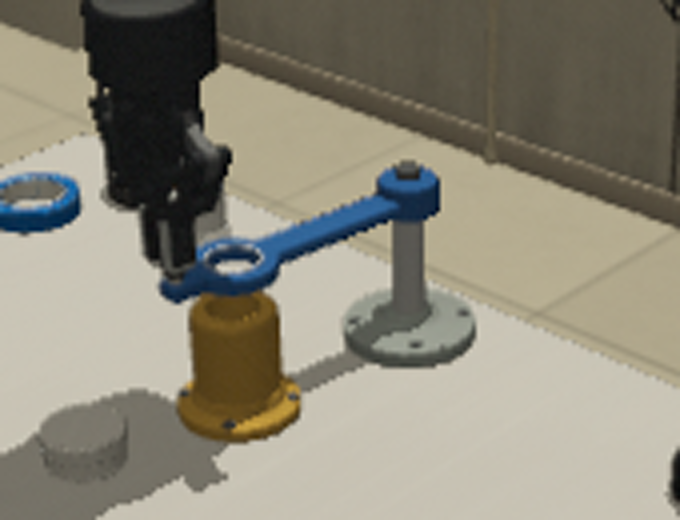

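Emit:
{"op": "arm_command", "data": {"rows": "0 0 0 0;0 0 0 0;0 0 0 0;0 0 0 0;-20 0 0 0;-40 0 0 0;-40 0 0 0;0 -30 0 0;0 -40 0 0;0 -40 0 0;0 -16 0 0;0 0 0 0", "gripper": 60}}

```text
time: 7.8
position: [0.5612, 0.039, 0.2348]
tcp_rot: [-1.103, 1.306, 1.068]
force: [-0.7, 0.9, -0.3]
gripper_width: 0.0598
```

Run:
```python
from bench import r
from h import *
o=r.get_obs();plan(o,[.557,.045,.225]);
ci=r.camera_info('wrist');p,D=r.grab_frame('wrist');cv2.imwrite('pics/w7.png',p[:,:,::-1]);np.savez('pics/w7.npz',p=p,d=D)
print(ci)
```

```text
tool axes cols
 [[-0.002 -0.985  0.17 ]
 [-0.029  0.17   0.985]
 [-1.    -0.003 -0.029]]
t 7.8 pos [0.5612 0.039  0.2348] shift mm [9.6 5.2 5.4] joints [-0.04  0.36 -0.04  1.17 -0.03  0.13]
{'camera_matrix': array([[297.1319168 ,   0.        , 318.79053544],
       [  0.        , 297.1319168 , 204.63940114],
       [  0.        ,   0.        ,   1.        ]]), 'eye': array([0.47892792, 0.05623719, 0.37751484]), 'attitude': array([2.18041864, 1.84463978, 0.2778477 ])}
```

View pics/w7.png

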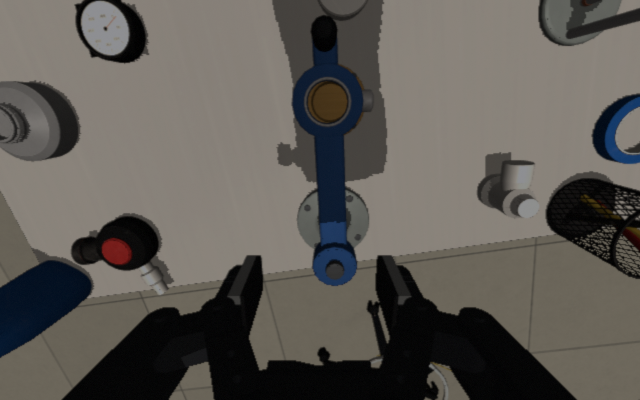

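Run:
```python
from bench import r
from h import *
a=np.load('pics/w7.npz');p=a['p'];D=a['d']
cv2.imwrite('pics/w7z.png',cv2.resize(p[50:150,270:400,::-1],None,fx=6,fy=6,interpolation=cv2.INTER_CUBIC))
```

```text
(no output)
```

View pics/w7z.png

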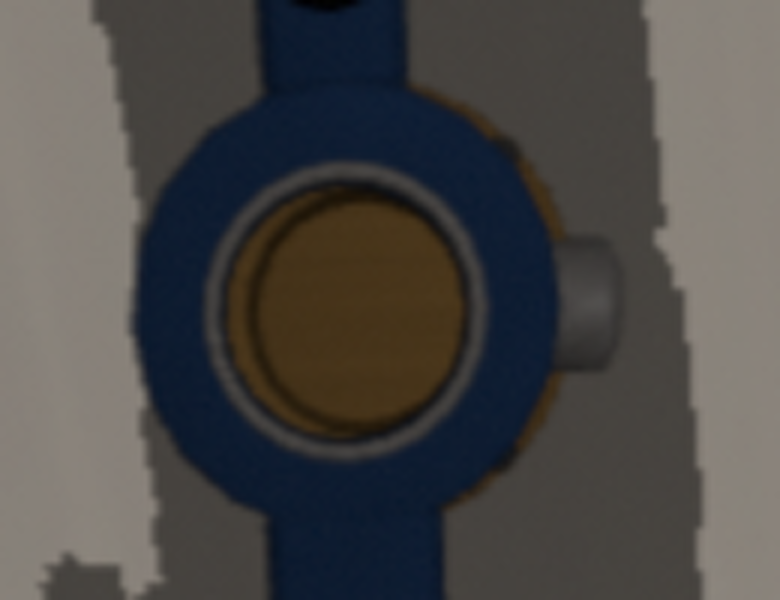

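Run:
```python
from bench import r
from h import *
ci=r.camera_info('wrist')
a=np.load('pics/w7.npz');p=a['p'];D=a['d']
P=cloud(ci,D);z=P[...,2];v,u=np.mgrid[:400,:640]
print(z[102,300:360].round(3))
hsv=cv2.cvtColor(p,cv2.COLOR_RGB2HSV);blue=(hsv[...,0]>95)&(hsv[...,0]<130)&(hsv[...,1]>100)
near=np.hypot(u-328,v-102)<30
print('hole',circ(ci,near&~blue,.117))
print('lined hole by depth',circ(ci,(np.hypot(u-328,v-102)<28)&(z<.1),.105))
m=(z<.07)&(np.hypot(u-328,v-102)<22)
print('bore by depth',circ(ci,m,.08))
print('hand',onz(ci,327.7,102,.117),onz(ci,331.2,102.2,.08))
print('knob',circ(ci,(z>.14)&(np.hypot(u-323,v-33)<30)&(v<60),.159))
print('hub blue',circ(ci,blue&(z>.12)&(np.hypot(u-335,v-265)<23),.1278))
print(P[195:200,318:323,2].mean())
```

```text
[0.118 0.119 0.119 0.118 0.118 0.117 0.117 0.11  0.08  0.08  0.081 0.05
 0.032 0.02  0.021 0.021 0.02  0.02  0.021 0.021 0.02  0.021 0.021 0.02
 0.019 0.021 0.021 0.019 0.02  0.021 0.022 0.019 0.019 0.02  0.021 0.021
 0.019 0.021 0.02  0.02  0.021 0.019 0.021 0.02  0.021 0.02  0.02  0.115
 0.117 0.117 0.118 0.117 0.117 0.116 0.118 0.118 0.117 0.118 0.117 0.117]
hole (array([0.47769898, 0.05590899]), np.float64(0.019443978527940387), np.float64(0.00022982436233704654), 138)
lined hole by depth (array([0.47752503, 0.05564142]), np.float64(0.01666374817531535), np.float64(0.00022682649814128445), 112)
bore by depth (array([0.47767432, 0.05722874]), np.float64(0.0170306675102391), np.float64(0.00048376725634355057), 104)
hand [0.47772951 0.05645457 0.117     ] [0.47843978 0.05969066 0.08      ]
knob (array([0.43479376, 0.06062502]), np.float64(0.008889480717238428), np.float64(0.0005018160739844028), 88)
hub blue (array([0.62358616, 0.0391077 ]), np.float64(0.0214020100419976), np.float64(0.0007577165351447114), 123)
0.1380563845841759
```

Run:
```python
from bench import r
from h import *
from scipy.optimize import least_squares
ci=r.camera_info('wrist')
a=np.load('pics/w7.npz');p=a['p'];D=a['d']
P=cloud(ci,D);z=P[...,2];v,u=np.mgrid[:400,:640]
near=np.hypot(u-328,v-102)<22
rim=near&(abs(z-.08)<.006); inn=near&(z<.06)
print(rim.sum())
b=rim&(cv2.dilate(inn.astype(np.uint8),np.ones((3,5)))>0)
q=np.array([onz(ci,x+.5*np.sign(331-x),y,.08)[:2] for y,x in zip(*np.where(b))]);print(len(q),(np.where(b)[1].min(),np.where(b)[1].max()),(np.where(b)[0].min(),np.where(b)[0].max()))
for rr in (.0195,):
    s=least_squares(lambda c:np.hypot(*(q-c).T)-rr,[.478,.058]);print(s.x,np.std(s.fun))
bl=near&(z>.1)
# outer ring
m=(abs(z-.117)<.005)&(np.hypot(u-328,v-102)<40)&(abs(u-328)>15)
cs,_=cv2.findContours(m.astype(np.uint8),0,1)
q=[];
for c in cs:
    for x,y in c[:,0]:
        w=onz(ci,x,y,.117)[:2]
        if np.hypot(*(w-[.4777,.056]))>.027: q.append(w)
q=np.array(q);s=least_squares(lambda c:np.hypot(*(q-c[:2]).T)-c[2],[.478,.058,.03]);print('ring outer',s.x,np.std(s.fun),len(q))
```

```text
156
115 (np.int64(309), np.int64(329)) (np.int64(81), np.int64(122))
[0.47795094 0.05929469] 0.0005969037588830244
ring outer [0.47752725 0.0556711  0.02910492] 0.00043605708861181537 154
```

Run:
```python
from bench import r
from h import *
o=r.get_obs();plan(o,[.4316,.0620,.22]);
```

```text
tool axes cols
 [[-0.003 -0.985  0.17 ]
 [-0.029  0.17   0.985]
 [-1.    -0.002 -0.029]]
t 7.85 pos [0.5601 0.0393 0.2347] shift mm [ 14.4 130.5   1. ] joints [-0.04  0.36 -0.04  1.17 -0.03  0.13]
```

Emit:
{"op": "arm_command", "data": {"rows": "0 35 0 0;0 40 0 0;0 40 0 0;0 15 0 0;20 0 0 0;30 0 0 0;0 0 0 0;0 0 0 0"}}

```text
time: 8.65
position: [0.4167, 0.0615, 0.1827]
tcp_rot: [-1.103, 1.309, 1.072]
force: [-0.1, -0.7, 0.1]
gripper_width: 0.0598
```

Run:
```python
from bench import r
from h import *
o=r.get_obs();plan(o,[.4316,.0620,.131]);
```

```text
tool axes cols
 [[-0.006 -0.986  0.168]
 [-0.03   0.168  0.985]
 [-1.     0.001 -0.03 ]]
t 8.65 pos [0.4167 0.0615 0.1827] shift mm [ 51.6 -14.6   4.5] joints [-0.    0.14 -0.48  0.95 -0.03  0.16]
```

Emit:
{"op": "arm_command", "data": {"rows": "0 -7 1 0;0 -6 1 0;15 0 0 0;20 0 0 0;12 0 0 0;2 0 0 0;0 0 0 0"}}

```text
time: 9.35
position: [0.4381, 0.0597, 0.1382]
tcp_rot: [-1.108, 1.301, 1.064]
force: [-0.5, 0.5, 0.2]
gripper_width: 0.0599
```

Run:
```python
from bench import r
from h import *
o=r.get_obs();plan(o,[.4316,.0620,.131]);print(o['force'])
```

```text
tool axes cols
 [[ 0.005 -0.986  0.169]
 [-0.03   0.169  0.985]
 [-1.    -0.01  -0.028]]
t 9.35 pos [0.4381 0.0597 0.1382] shift mm [7.1 6.9 1.4] joints [-0.01  0.22 -0.52  0.83 -0.03  0.16]
[-0.53349901  0.5284775   0.15789462]
```

Emit:
{"op": "arm_command", "data": {"rows": "4 4 1 0;1 2 0 0;0 0 0 0;0 0 0 0"}}

```text
time: 9.75
position: [0.4336, 0.0618, 0.1347]
tcp_rot: [-1.109, 1.298, 1.062]
force: [0.3, 0.6, -0.1]
gripper_width: 0.0601
```

Emit:
{"op": "arm_command", "data": {"rows": "0 0 0 0;0 0 0 0;0 0 0 0;0 0 0 0;0 0 0 0;0 0 0 0", "gripper": 10}}

```text
time: 10.35
position: [0.4339, 0.0617, 0.1354]
tcp_rot: [-1.109, 1.297, 1.061]
force: [-0.6, -0.9, 1.1]
gripper_width: 0.0163
```

Run:
```python
from bench import r
from h import *
o=r.get_obs();plan(o,[.4316,.0664,.131]);print(o['force'],o['gripper_width'])
```

```text
tool axes cols
 [[ 0.009 -0.986  0.169]
 [-0.03   0.169  0.985]
 [-1.    -0.014 -0.028]]
t 10.35 pos [0.4339 0.0617 0.1354] shift mm [4.2 3.1 4.3] joints [-0.    0.21 -0.54  0.82 -0.03  0.17]
[-0.5620188  -0.94299552  1.0815719 ] 0.016320899037292606
```

Emit:
{"op": "arm_command", "data": {"rows": "0 0 4.5 0.02;0 0 0 0;0 0 0 0"}}

```text
time: 10.65
position: [0.4345, 0.0661, 0.1354]
tcp_rot: [-1.094, 1.306, 1.046]
force: [-1.4, -1.1, 2.1]
gripper_width: 0.0162
```

Run:
```python
from bench import r
from h import *
o=r.get_obs();plan(o,[.4335,.0661,.1354]);print(o['force'],o['gripper_width'])
```

```text
tool axes cols
 [[ 0.008 -0.982  0.189]
 [-0.03   0.189  0.982]
 [-1.    -0.014 -0.028]]
t 10.65 pos [0.4345 0.0661 0.1354] shift mm [-0.   1.  -0.1] joints [ 0.01  0.21 -0.53  0.82 -0.03  0.2 ]
[-1.40721653 -1.09127881  2.06206279] 0.016229659142712308
```

Exactly there. I'll open, rise, and check from above again.

Emit:
{"op": "arm_command", "data": {"rows": "0 0 0 0;0 0 0 0;0 0 0 0;0 0 0 0;-20 0 0 0;-40 0 0 0;-35 0 0 0;0 -25 0 0;0 -40 0 0;0 -40 0 0;0 -10 0 0;0 0 0 0", "gripper": 60}}

```text
time: 11.85
position: [0.5491, 0.0461, 0.2353]
tcp_rot: [-1.096, 1.306, 1.047]
force: [-0.0, 0.8, -0.2]
gripper_width: 0.0599
```

```bash
cat > ringbore.py <<'E'
from h import *
from scipy.optimize import least_squares
def ringbore(ci,p,D):
    P=cloud(ci,D);z=P[...,2];v,u=np.mgrid[:400,:640]
    c0=proj(ci,[.4777,.0575,.11]);rr=np.hypot(u-c0[0],v-c0[1])
    m=(abs(z-.117)<.005)&(rr<45)
    q=[];rx=[.4777,.0575]
    cs,_=cv2.findContours(m.astype(np.uint8),0,1)
    for c in cs:
        for x,y in c[:,0]:
            w=onz(ci,x,y,.117)[:2];d=w-rx
            if .025<np.hypot(*d)<.034 and abs(d[1])>.017:q.append(w)
    q=np.array(q);s=least_squares(lambda c:np.hypot(*(q-c[:2]).T)-c[2],[.478,.058,.03]);print('ring outer',s.x,s.fun.std(),len(q))
    near=rr<24
    ih=circ(ci,(rr<30)&(z<.1)&(z>-.1)&near,.105);print('ring hole low edge',ih)
    rim=near&(abs(z-.08)<.006);inn=near&(z<.06)
    b=rim&(cv2.dilate(inn.astype(np.uint8),np.ones((3,3)))>0)
    print('rim px',rim.sum(),b.sum())
    if b.sum()>8:
        pts=np.argwhere(b)[:,::-1].astype(float);ctr=proj(ci,[.478,.059,.08])
        q=np.array([onz(ci,*(t+.5*(ctr-t)/np.linalg.norm(ctr-t)),.08)[:2] for t in pts])
        s2=least_squares(lambda c:np.hypot(*(q-c).T)-.0195,[.478,.058]);print('bore',s2.x,s2.fun.std());return s.x,ih[0],s2.x
    return s.x,ih[0],None
E
python3 - <<'E'
from bench import r
from ringbore import *
o=r.get_obs();print(o['position'])
ci=r.camera_info('wrist');p,D=r.grab_frame('wrist');np.savez('pics/w8.npz',p=p,d=D)
ringbore(ci,p,D)
c=proj(ci,[.478,.058,.11]).astype(int);cv2.imwrite('pics/w8z.png',cv2.resize(p[max(0,c[1]-50):c[1]+50,c[0]-65:c[0]+65,::-1],None,fx=6,fy=6,interpolation=cv2.INTER_CUBIC))
E
```

```text
[0.54907105 0.04612612 0.23529224]
ring outer [0.47902643 0.05887895 0.02922678] 0.00022734938462143632 122
ring hole low edge (array([0.47925712, 0.05877455]), np.float64(0.016628345320127868), np.float64(0.000238352286504055), 110)
rim px 84 28
bore [0.47699021 0.05860317] 0.0005980987885461723
```

View pics/w8z.png

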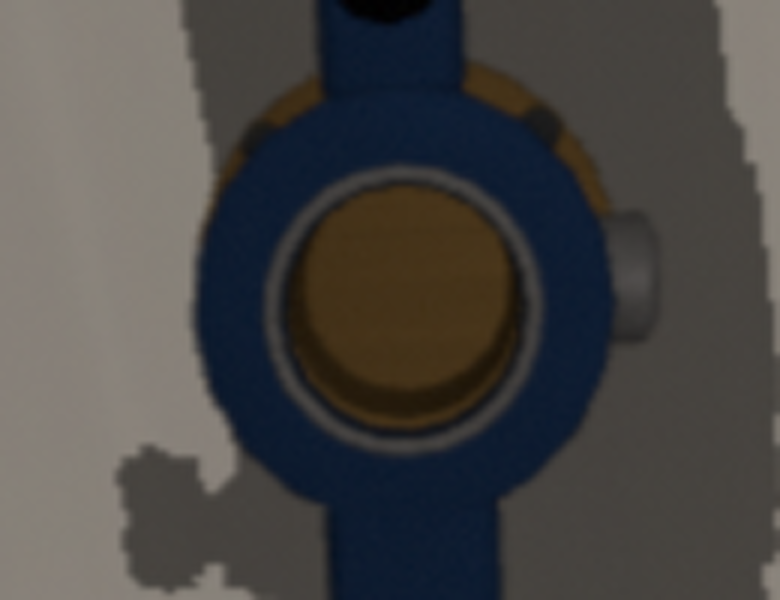

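The ring now looks laterally centred over the bore, to about 0.5 mm. Next is the probe.

Run:
```python
from bench import r
from h import *
o=r.get_obs();plan(o,[.427,.333,.275]);
```

```text
tool axes cols
 [[ 0.008 -0.982  0.187]
 [-0.031  0.187  0.982]
 [-0.999 -0.013 -0.029]]
t 11.9 pos [0.5484 0.0463 0.2353] shift mm [-49.5 172.3 257.7] joints [-0.03  0.33 -0.08  1.15 -0.03  0.16]
```

Emit:
{"op": "arm_command", "data": {"rows": "-30 0 0 0;-20 20 30 0;0 25 35 0;0 25 38 0;0 25 38 0;0 25 38 0;0 20 30 0;0 18 25 0;0 4 8 0;0 0 0 0;0 0 0 0"}}

```text
time: 13.0
position: [0.4141, 0.3224, 0.278]
tcp_rot: [-1.094, 1.313, 1.053]
force: [-0.3, 0.4, 0.6]
gripper_width: 0.0604
```

Run:
```python
from bench import r
from h import *
o=r.get_obs();plan(o,[.427,.333,.275]);
ci=r.camera_info('wrist');p,D=r.grab_frame('wrist');np.savez('pics/w9.npz',p=p,d=D);cv2.imwrite('pics/w9.png',p[:,:,::-1])
P=cloud(ci,D);z=P[...,2];v,u=np.mgrid[:400,:640];q=proj(ci,[.427,.333,.19]);print(q)
m=(z>.175)&(z<.2)&(np.hypot(u-q[0],v-q[1])<35);print(circ(ci,m,.191),np.median(z[m]))
ct=r.camera_info('top');p,D=r.grab_frame('top');np.savez('pics/t9.npz',p=p,d=D);cv2.imwrite('pics/t9.png',cv2.resize(p[130:280,200:400,::-1],None,fx=4,fy=4,interpolation=cv2.INTER_CUBIC))
```

```text
tool axes cols
 [[-0.001 -0.983  0.186]
 [-0.032  0.186  0.982]
 [-0.999 -0.005 -0.032]]
t 13.0 pos [0.4141 0.3224 0.278 ] shift mm [  2.6 -10.7  12.9] joints [ 0.54  0.29 -0.04  1.26 -0.03  0.73]
[338.69416105 221.50105533]
(array([0.42274899, 0.33293392]), np.float64(0.011255422675544798), np.float64(0.0006249965039804067), 76) 0.18935804446359833
```

View pics/w9.png

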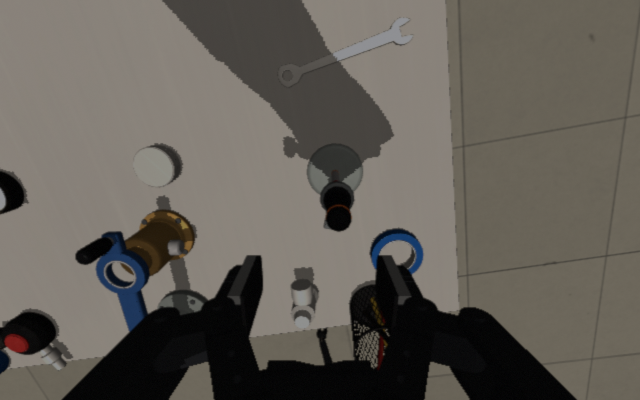

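View pics/t9.png

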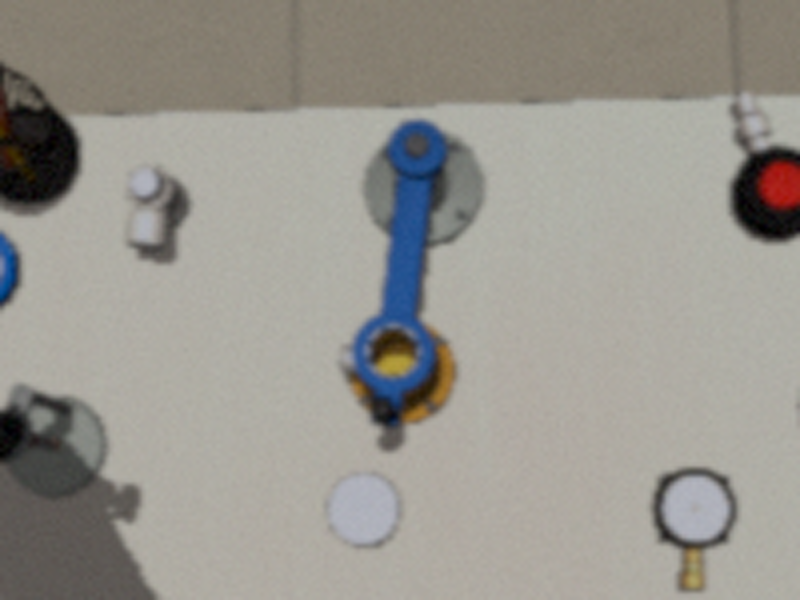

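Run:
```python
from bench import r
from h import *
from scipy.optimize import least_squares
ci=r.camera_info('top');a=np.load('pics/t9.npz');P=cloud(ci,a['d']);z=P[...,2]
hsv=cv2.cvtColor(a['p'],cv2.COLOR_RGB2HSV);blue=(hsv[...,0]>95)&(hsv[...,0]<130)&(hsv[...,1]>100)
c0=proj(ci,[.478,.06,.117]);v,u=np.mgrid[:400,:640]
m=blue&(np.hypot(u-c0[0],v-c0[1])<16)
cs,_=cv2.findContours(m.astype(np.uint8),0,1);q=[]
for c in cs:
    for x,y in c[:,0]:
        w=onz(ci,x,y,.117)[:2];d=w-[.478,.06]
        if .024<np.hypot(*d)<.034 and abs(d[1])>.017:q.append(w)
q=np.array(q);s=least_squares(lambda c:np.hypot(*(q-c[:2]).T)-c[2],[.478,.058,.03]);print('ring',s.x,s.fun.std(),len(q))
h1=np.load('pics/top1.npz');P1=cloud(ci,h1['d'])
hs=(abs(P1[...,2]-.08)<.01)&(np.hypot(u-300,v-221)<25);print('housing1',circ(ci,hs,.08))
o=r.get_obs();plan(o,[.424,.333,.205])
```

```text
ring [0.47583871 0.05929148 0.02753618] 0.0009969848713987713 33
housing1 (array([0.47738528, 0.06028598]), np.float64(0.02851152109836171), np.float64(0.0007253161940748591), 56)
tool axes cols
 [[-0.    -0.982  0.187]
 [-0.032  0.187  0.982]
 [-0.999 -0.006 -0.032]]
t 13.1 pos [0.4147 0.3221 0.278 ] shift mm [72.6 -6.7 14.8] joints [ 0.54  0.29 -0.04  1.26 -0.03  0.73]
```

Emit:
{"op": "arm_command", "data": {"rows": "5 -4 8 0;15 -2 6 0;20 0 0 0;15 0 0 0;0 0 0 0;0 0 0 0"}}

```text
time: 13.7
position: [0.4285, 0.3305, 0.22]
tcp_rot: [-1.087, 1.316, 1.045]
force: [-0.1, 0.0, 0.6]
gripper_width: 0.0601
```

Run:
```python
from bench import r
from h import *
o=r.get_obs();plan(o,[.424,.333,.205]);
ci=r.camera_info('wrist');p,D=r.grab_frame('wrist');np.savez('pics/w10.npz',p=p,d=D);cv2.imwrite('pics/w10.png',p[:,:,::-1])
P=cloud(ci,D);z=P[...,2];v,u=np.mgrid[:400,:640];q=proj(ci,[.424,.333,.19]);print(q)
m=(z>.175)&(z<.2)&(np.hypot(u-q[0],v-q[1])<45);print(circ(ci,m,.191),np.median(z[m]))
```

```text
tool axes cols
 [[ 0.001 -0.981  0.195]
 [-0.032  0.195  0.98 ]
 [-0.999 -0.007 -0.031]]
t 13.7 pos [0.4285 0.3305 0.22  ] shift mm [14.9  5.   2. ] joints [ 0.54  0.34 -0.11  1.13 -0.03  0.74]
[324.41281084 233.22531474]
(array([0.4223867 , 0.33359763]), np.float64(0.011418890481197017), np.float64(0.0007325675577523902), 101) 0.189403407851037
```

View pics/w10.png

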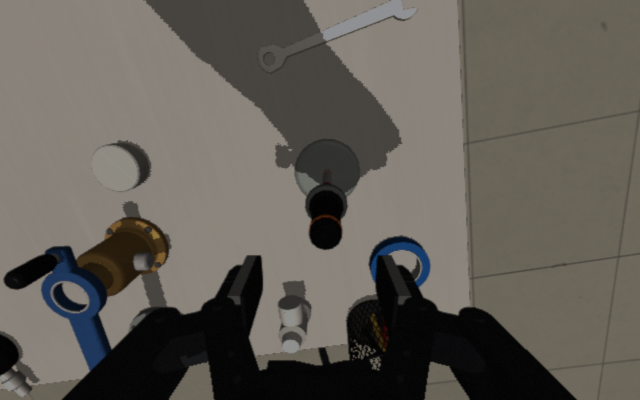

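Emit:
{"op": "arm_command", "data": {"rows": "0 3 3 0;10 2 2 0;20 0 0 0;20 0 0 0;15 0 0 0;5 0 0 0;0 0 0 0"}}

```text
time: 14.45
position: [0.4259, 0.3367, 0.149]
tcp_rot: [-1.087, 1.309, 1.044]
force: [-0.1, -0.4, 0.1]
gripper_width: 0.0601
```

Run:
```python
from bench import r
from h import *
o=r.get_obs();plan(o,[.4235,.3335,.143]);print(o['force'])
ci=r.camera_info('wrist');p,D=r.grab_frame('wrist');np.savez('pics/w11.npz',p=p,d=D);cv2.imwrite('pics/w11.png',p[150:,150:470,::-1].repeat(2,0).repeat(2,1))
P=cloud(ci,D);z=P[...,2];v,u=np.mgrid[:400,:640];q=proj(ci,[.424,.333,.19]);print(q)
m=(z>.18)&(z<.2)&(np.hypot(u-q[0],v-q[1])<50);print(circ(ci,m,.191),np.median(z[m]))
```

```text
tool axes cols
 [[ 0.006 -0.981  0.195]
 [-0.028  0.195  0.98 ]
 [-1.    -0.012 -0.026]]
t 14.45 pos [0.4259 0.3367 0.149 ] shift mm [ 6.1  1.8 -3.5] joints [ 0.55  0.39 -0.23  0.96 -0.03  0.75]
[-0.09330243 -0.44116334  0.13773379]
[309.17677134 313.79125491]
(array([0.42093582, 0.33433743]), np.float64(0.011613501622039588), np.float64(0.0008849086255699011), 155) 0.18933832752146923
```

View pics/w11.png

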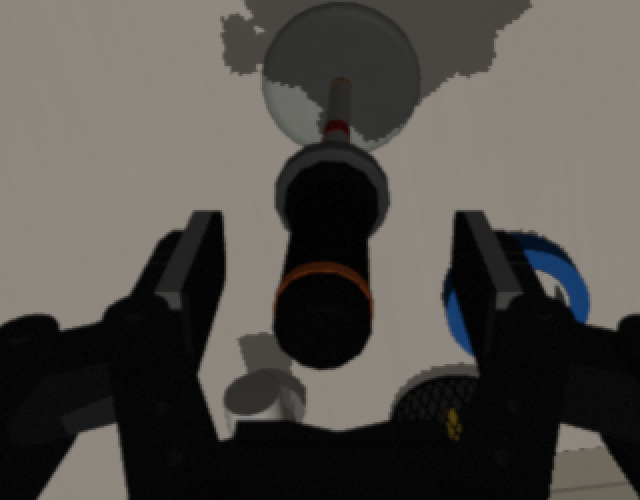

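Emit:
{"op": "arm_command", "data": {"rows": "3 2 -2 0;2 1 -1 0;0 0 0 0;0 0 0 0"}}

```text
time: 14.9
position: [0.4233, 0.335, 0.1462]
tcp_rot: [-1.087, 1.305, 1.043]
force: [-0.5, 0.9, -0.2]
gripper_width: 0.0598
```

Run:
```python
from bench import r
from h import *
o=r.get_obs();plan(o,[.4235,.3335,.143]);print(o['force'])
ci=r.camera_info('wrist');p,D=r.grab_frame('wrist');cv2.imwrite('pics/w12.png',p[150:,150:470,::-1].repeat(2,0).repeat(2,1))
```

```text
tool axes cols
 [[ 0.01  -0.981  0.195]
 [-0.026  0.195  0.981]
 [-1.    -0.015 -0.024]]
t 14.9 pos [0.4233 0.335  0.1462] shift mm [ 3.3 -0.4 -1.4] joints [ 0.55  0.39 -0.25  0.94 -0.03  0.75]
[-0.4546121   0.91999899 -0.16338702]
```

View pics/w12.png

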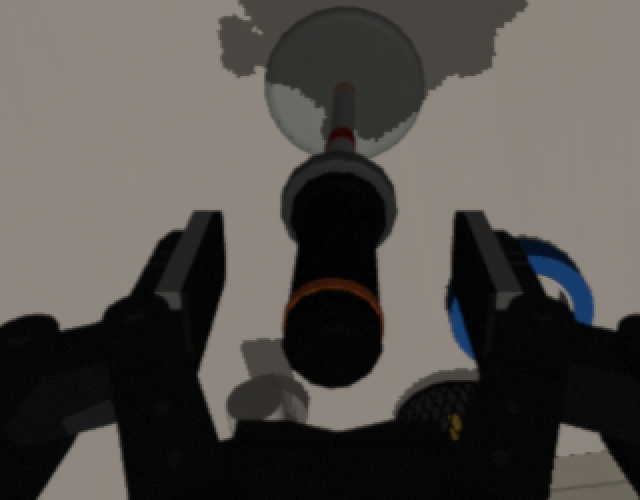

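Emit:
{"op": "arm_command", "data": {"rows": "0 0 -1 0;0 0 0 0;0 0 0 0;0 0 0 0;0 0 0 0;0 0 0 0", "gripper": 10, "force": 50}}

```text
time: 15.55
position: [0.4237, 0.3345, 0.1469]
tcp_rot: [-1.086, 1.303, 1.043]
force: [-0.5, 0.2, 1.9]
gripper_width: 0.0207
```

Run:
```python
from bench import r
from h import *
o=r.get_obs();plan(o,[.4235,.3335,.25]);print(o['force'],o['moment'],o['gripper_width'])
p,D=r.grab_frame('scene');cv2.imwrite('pics/s12.png',cv2.resize(p[100:240,160:330,::-1],None,fx=4,fy=4,interpolation=cv2.INTER_CUBIC))
```

```text
tool axes cols
 [[ 0.011 -0.981  0.195]
 [-0.025  0.195  0.981]
 [-1.    -0.016 -0.022]]
t 15.55 pos [0.4237 0.3345 0.1469] shift mm [-103.    -1.6   -3.3] joints [ 0.55  0.39 -0.25  0.94 -0.03  0.75]
[-0.53499884  0.2086032   1.86133672] [ 0.06062428  0.02732283 -0.04846617] 0.02065768157118431
```

View pics/s12.png

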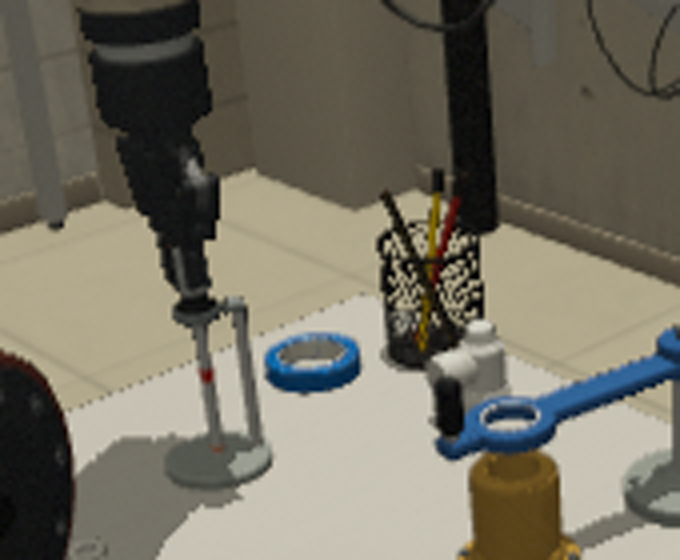

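Emit:
{"op": "arm_command", "data": {"rows": "-10 -0.2 -0.2 0;-20 -0.3 -0.4 0;-20 -0.3 -0.4 0;-20 -0.3 -0.4 0;-20 -0.3 -0.4 0;-20 -0.3 -0.4 0;-20 -0.3 -0.4 0;-12 0 0 0;0 0 0 0;0 0 0 0"}}

```text
time: 16.6
position: [0.4224, 0.3341, 0.2988]
tcp_rot: [-1.087, 1.304, 1.042]
force: [-0.6, -0.7, -1.2]
gripper_width: 0.0204
```

Run:
```python
from bench import r
from h import *
o=r.get_obs();plan(o,[.478,.0585,.29]);print(o['force'],o['moment'],o['gripper_width'])
p,D=r.grab_frame('scene');cv2.imwrite('pics/s13.png',cv2.resize(p[60:240,120:330,::-1],None,fx=3.5,fy=3.2,interpolation=cv2.INTER_CUBIC))
p,D=r.grab_frame('wrist');cv2.imwrite('pics/w13.png',p[:,:,::-1])
```

```text
tool axes cols
 [[ 0.01  -0.981  0.195]
 [-0.026  0.195  0.98 ]
 [-1.    -0.015 -0.023]]
t 16.6 pos [0.4224 0.3341 0.2988] shift mm [  16.5 -108.  -259.1] joints [ 0.55  0.3   0.03  1.31 -0.03  0.75]
[-0.61531192 -0.73118848 -1.2063274 ] [ 0.01606074  0.04244469 -0.01848799] 0.020421473245319142
```

View pics/s13.png

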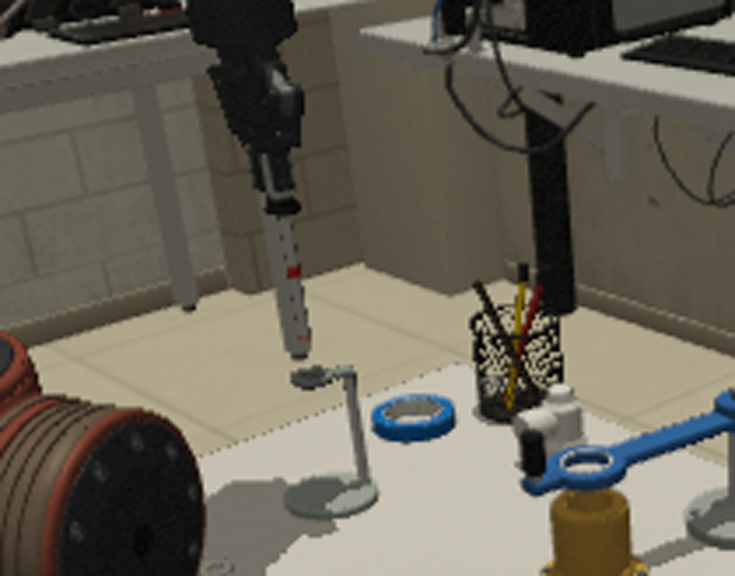

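View pics/w13.png

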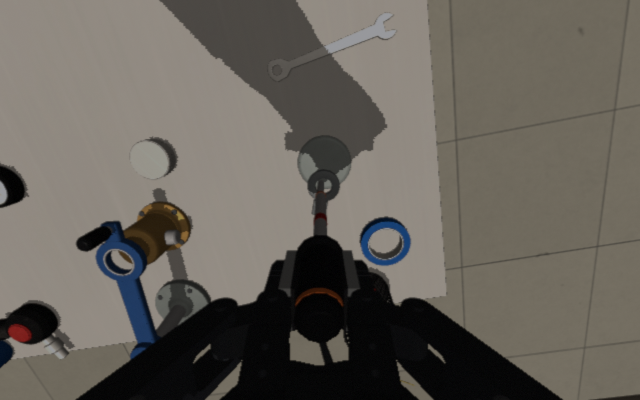

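```bash
cat > rod.py <<'E'
from h import *
def rod(ci,D,base,zlo,zhi,rad=.03):
    """fit line to depth points of the rod; base=(x,y) expected"""
    P=cloud(ci,D)[D>0];m=(P[:,2]>zlo)&(P[:,2]<zhi)&(np.hypot(P[:,0]-base[0],P[:,1]-base[1])<rad)
    q=P[m];
    a=np.polyfit(q[:,2],q[:,:2],1);e=ci['eye'];d=np.r_[a[1],0]-np.r_[e[:2],0];
    res=q[:,:2]-(a[0]*q[:,2:]+a[1]);print(len(q),'slope dx/dz,dy/dz',a[0].round(4),'resid',res.std(0).round(4));
    f=lambda z:a[0]*z+a[1];return f,q
E
python3 - <<'E'
from bench import r
from rod import *
o=r.get_obs()
for n in('scene','wrist'):
    ci=r.camera_info(n);p,D=r.grab_frame(n)
    f,q=rod(ci,D,o['position'][:2],.168,.262,.025)
    zz=.2;c=f(zz);h=c-ci['eye'][:2];h/=np.linalg.norm(h);print(n,'surface->axis at .17,.26',f(.17)+.004*h,f(.26)+.004*h,q[:,2].min(),q[:,2].max())
    # red band and copper in the image
    hsv=cv2.cvtColor(p,cv2.COLOR_RGB2HSV);red=((hsv[...,0]<8)|(hsv[...,0]>172))&(hsv[...,1]>130)&(hsv[...,2]>50)
    c=proj(ci,[*o['position'][:2],.229]);v,u=np.mgrid[:400,:640];m=red&(np.hypot(u-c[0],v-c[1])<25);print('red',u[m].mean(),v[m].mean(),m.sum(),'exp',c)
E
```

```text
118 slope dx/dz,dy/dz [0.0107 0.0187] resid [0.0028 0.0028]
scene surface->axis at .17,.26 [0.42538082 0.33211297] [0.42634755 0.33379738] 0.16874622872457212 0.2618056491597982
red 203.5 145.0 12 exp [202.08480123 144.54015353]
518 slope dx/dz,dy/dz [0.0034 0.0143] resid [0.0012 0.0028]
wrist surface->axis at .17,.26 [0.42483701 0.33014676] [0.4251404  0.33143541] 0.16839211154639033 0.26179915786282026
red 325.0 219.0 1 exp [322.5075544  217.14276177]
```

Run:
```python
from bench import r
from h import *
o=r.get_obs();plan(o,[.4755,.062,.297])
```

```text
tool axes cols
 [[ 0.009 -0.981  0.195]
 [-0.027  0.195  0.98 ]
 [-1.    -0.014 -0.024]]
t 16.8 pos [0.4221 0.3338 0.298 ] shift mm [   8.7 -105.3 -256.1] joints [ 0.55  0.3   0.03  1.31 -0.03  0.75]
```

Emit:
{"op": "arm_command", "data": {"rows": "0 -5 -12 0;0 -10 -24 0;1 -12 -30 0;1 -12 -30 0;1 -12 -30 0;1 -12 -30 0;1 -12 -30 0;1 -10 -24 0;0 -8 -18 0;0 -3 -8 0;0 0 0 0;0 0 0 0"}}

```text
time: 18.0
position: [0.4679, 0.0674, 0.2942]
tcp_rot: [-1.086, 1.316, 1.046]
force: [-0.1, -0.2, -0.9]
gripper_width: 0.0205
```

Run:
```python
from bench import r
from h import *
o=r.get_obs();plan(o,[.4755,.062,.297])
p,D=r.grab_frame('wrist');cv2.imwrite('pics/w14.png',p[:,:,::-1])
p,D=r.grab_frame('scene');cv2.imwrite('pics/s14.png',cv2.resize(p[60:260,210:400,::-1],None,fx=3,fy=3,interpolation=cv2.INTER_CUBIC))
```

```text
tool axes cols
 [[ 0.    -0.981  0.195]
 [-0.031  0.195  0.98 ]
 [-1.    -0.006 -0.03 ]]
t 18.0 pos [0.4679 0.0674 0.2942] shift mm [-2.7 -8.5 -3.9] joints [ 0.01  0.16 -0.15  1.25 -0.03  0.21]
```

View pics/w14.png

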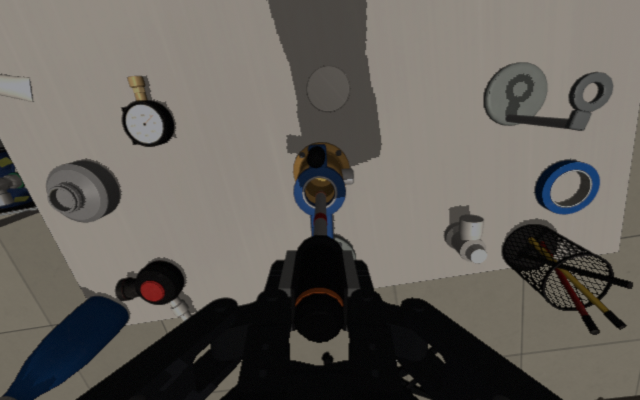

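View pics/s14.png

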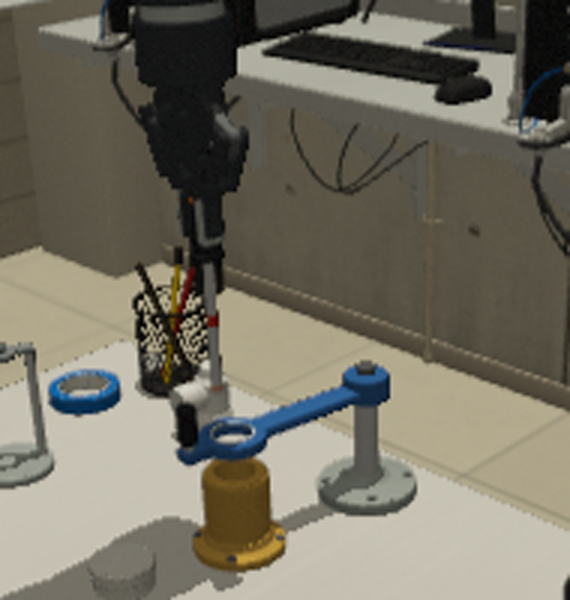

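Emit:
{"op": "arm_command", "data": {"rows": "0 -4 -2 0;0 -3 -1 0;0 0 0 0;0 0 0 0"}}

```text
time: 18.5
position: [0.4747, 0.0653, 0.2943]
tcp_rot: [-1.09, 1.313, 1.049]
force: [-0.5, 0.2, -0.6]
gripper_width: 0.0209
```

Run:
```python
from bench import r
from rod import *
from scipy.optimize import least_squares
o=r.get_obs();plan(o,[.4755,.062,.297]);P0=o['position'];tip=P0[2]-.137
for n in('scene','wrist'):
    ci=r.camera_info(n);p,D=r.grab_frame(n);np.savez(f'pics/{n}15.npz',p=p,d=D)
    f,q=rod(ci,D,P0[:2],tip+.008,tip+.1,.02)
    h=f(.2)-ci['eye'][:2];h/=np.linalg.norm(h);ax=lambda z:f(z)+.004*h
    print(n,'axis at tip, mouth, band',ax(tip),ax(tip+.03),ax(tip+.067),q[:,2].min())
    hsv=cv2.cvtColor(p,cv2.COLOR_RGB2HSV);blue=(hsv[...,0]>95)&(hsv[...,0]<130)&(hsv[...,1]>100)
    c=proj(ci,[.478,.0588,.117]);v,u=np.mgrid[:400,:640];PC=cloud(ci,D)
    m=blue&(np.hypot(u-c[0],v-c[1])<34)&(abs(PC[...,2]-.117)<.006)
    cs,_=cv2.findContours(m.astype(np.uint8),0,1);Q=[]
    for k in cs:
        for x,y in k[:,0]:
            w=onz(ci,x,y,.117)[:2];d=w-[.478,.0588]
            if .025<np.hypot(*d)<.035 and abs(d[1])>.017:Q.append(w)
    Q=np.array(Q);s=least_squares(lambda t:np.hypot(*(Q-t[:2]).T)-t[2],[.478,.058,.03]);print('ring',s.x,s.fun.std(),len(Q))
```

```text
tool axes cols
 [[ 0.001 -0.982  0.191]
 [-0.031  0.191  0.981]
 [-1.    -0.006 -0.03 ]]
t 18.5 pos [0.4747 0.0653 0.2943] shift mm [-2.6 -1.5 -3.2] joints [ 0.    0.18 -0.14  1.26 -0.03  0.2 ]
138 slope dx/dz,dy/dz [0.0231 0.0216] resid [0.0028 0.0022]
scene axis at tip, mouth, band [0.47633155 0.06237687] [0.47702463 0.06302447] [0.47787944 0.06382319] 0.16577824454374535
ring [0.47755996 0.0557341  0.02983413] 0.0013944041027704232 15
504 slope dx/dz,dy/dz [0.0111 0.0168] resid [0.0012 0.0028]
wrist axis at tip, mouth, band [0.47618625 0.06092934] [0.47651864 0.06143421] [0.47692858 0.06205687] 0.1653578849114427
ring [0.47844017 0.05939732 0.02836516] 0.0005558603353263138 84
```

Emit:
{"op": "arm_command", "data": {"rows": "5 -1 -1.5 0;10 -0.5 -0.5 0;8 0 0.2 0;3 0 0.1 0;0 0 0 0;0 0 0 0"}}

```text
time: 19.2
position: [0.4751, 0.0623, 0.2652]
tcp_rot: [-1.089, 1.315, 1.05]
force: [0.1, -0.4, -1.4]
gripper_width: 0.0206
```

```bash
cat > both.py <<'E'
from bench import r
from rod import *
from scipy.optimize import least_squares
o=r.get_obs();plan(o,[.476,.0625,.187]);P0=o['position'];tip=P0[2]-.137;print('F',o['force'].round(1),'tip z',tip)
import sys
tag=sys.argv[1]
for n in('scene','wrist'):
    ci=r.camera_info(n);p,D=r.grab_frame(n);np.savez(f'pics/{n}{tag}.npz',p=p,d=D)
    f,q=rod(ci,D,P0[:2],max(tip+.008,.125),tip+.1,.02)
    h=f(.2)-ci['eye'][:2];h/=np.linalg.norm(h);ax=lambda z:f(z)+.004*h
    print(n,'axis at mouth pt, band pt',ax(tip+.03).round(4),ax(tip+.067).round(4),'at z .117',ax(.117).round(4))
    c=proj(ci,[.477,.06,.117]).astype(int);k=6 if n=='scene' else 5
    b=proj(ci,[*ax(tip+.067),tip+.067]);print('predicted band px',b)
    x0,y0=max(0,c[0]-60),max(0,c[1]-60);cv2.imwrite(f'pics/{n}{tag}.png',cv2.resize(p[y0:y0+100,x0:x0+120,::-1],None,fx=k,fy=k,interpolation=cv2.INTER_CUBIC));print('crop',x0,y0,k)
E
python3 both.py 16
```

```text
tool axes cols
 [[-0.001 -0.982  0.191]
 [-0.031  0.191  0.981]
 [-1.    -0.005 -0.03 ]]
t 19.2 pos [0.4751 0.0623 0.2652] shift mm [78.2 -0.4  2.8] joints [-0.    0.19 -0.2   1.18 -0.03  0.19]
F [ 0.1 -0.4 -1.4] tip z 0.12823336646051797
133 slope dx/dz,dy/dz [0.0156 0.0161] resid [0.0028 0.0025]
scene axis at mouth pt, band pt [0.4773 0.0603] [0.4779 0.0609] at z .117 [0.4767 0.0597]
predicted band px [284.45097613 176.38262535]
crop 226 144 6
511 slope dx/dz,dy/dz [0.0132 0.019 ] resid [0.0012 0.0028]
wrist axis at mouth pt, band pt [0.4768 0.0583] [0.4773 0.059 ] at z .117 [0.4763 0.0575]
predicted band px [319.34525127 220.59099959]
crop 262 131 5
```

View pics/wrist16.png

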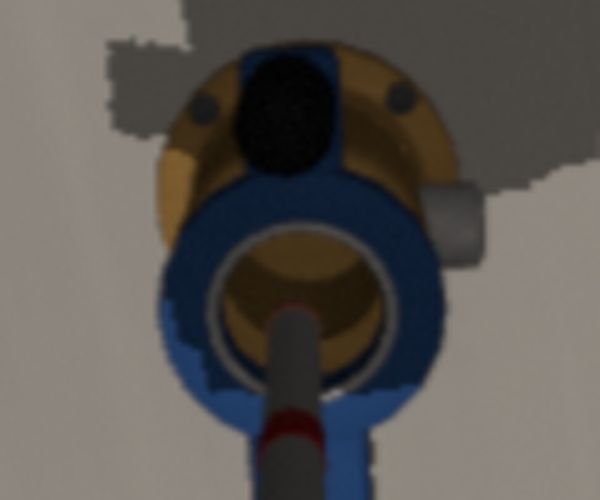

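View pics/scene16.png

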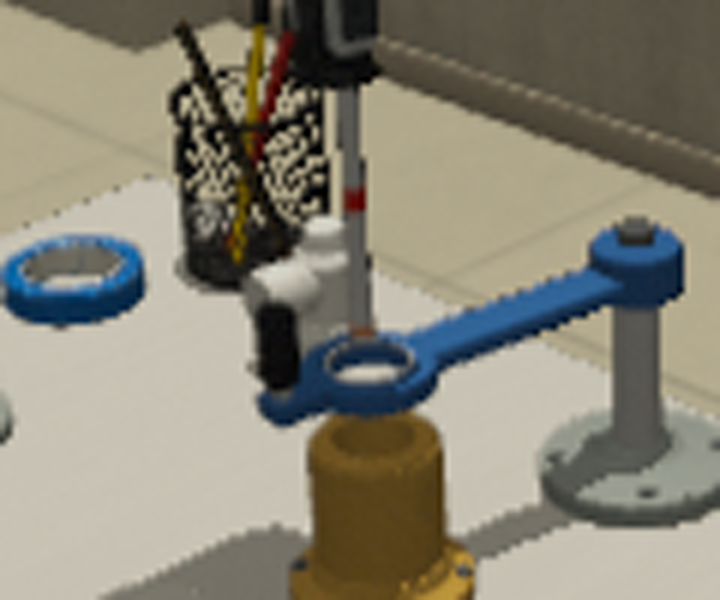

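Emit:
{"op": "arm_command", "data": {"rows": "5 -0.5 0.8 0;10 -0.3 0.3 0;10 0 0.3 0;10 0 0.3 0;5 0 0 0;0 0 0 0;0 0 0 0"}}

```text
time: 20.0
position: [0.4762, 0.0626, 0.2214]
tcp_rot: [-1.089, 1.315, 1.05]
force: [-0.0, -0.4, -0.4]
gripper_width: 0.0207
```

```bash
python3 both.py 17
```

```text
tool axes cols
 [[-0.001 -0.982  0.191]
 [-0.031  0.191  0.981]
 [-1.    -0.005 -0.03 ]]
t 20.0 pos [0.4762 0.0626 0.2214] shift mm [34.4  0.3  0.9] joints [-0.    0.22 -0.28  1.08 -0.03  0.19]
F [-0.  -0.4 -0.4] tip z 0.0844355026963782
81 slope dx/dz,dy/dz [0.016  0.0157] resid [0.0029 0.0023]
scene axis at mouth pt, band pt [0.4787 0.0609] [0.4793 0.0615] at z .117 [0.4787 0.0609]
predicted band px [285.72429798 191.76792114]
crop 226 144 6
382 slope dx/dz,dy/dz [0.0142 0.0194] resid [0.0012 0.0028]
wrist axis at mouth pt, band pt [0.4779 0.0587] [0.4784 0.0594] at z .117 [0.4779 0.0588]
predicted band px [319.38886675 220.60182947]
crop 260 144 5
```

View pics/wrist17.png

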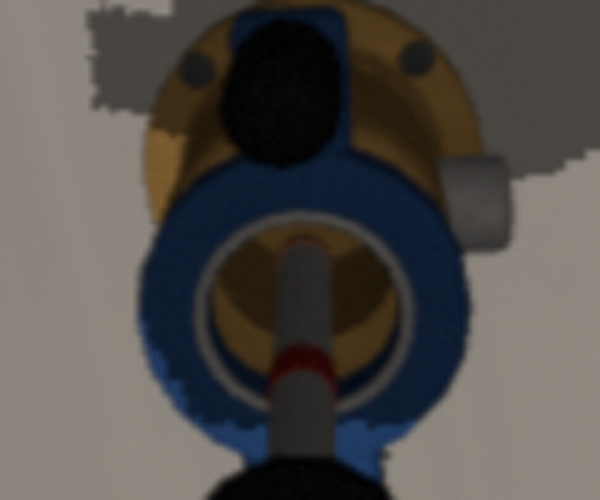

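View pics/scene17.png

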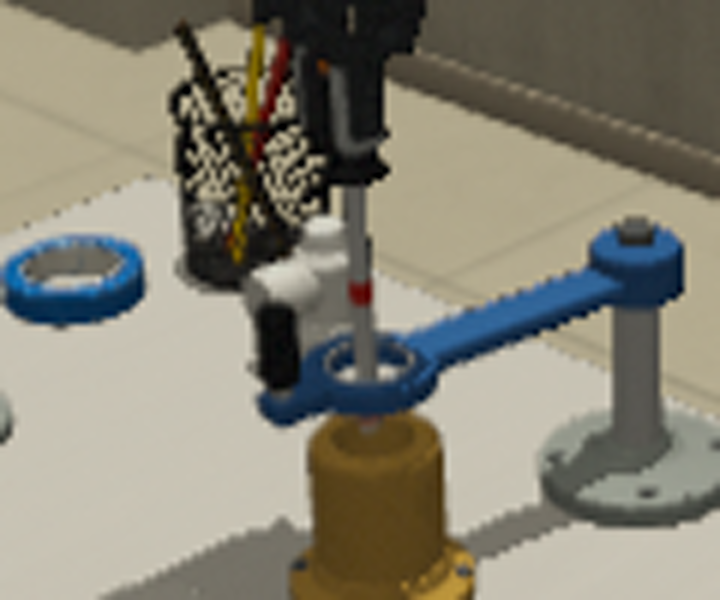

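The rod is centred in the ring and heading into the bore, so I'll continue down.

Emit:
{"op": "arm_command", "data": {"rows": "6 0 0.2 0;10 0 0.3 0;8 0 0.3 0;4 0 0.1 0;0 0 0 0;0 0 0 0;0 0 0 0"}}

```text
time: 20.8
position: [0.4768, 0.0627, 0.1915]
tcp_rot: [-1.089, 1.314, 1.05]
force: [-0.2, 0.2, 0.7]
gripper_width: 0.0208
```

```bash
python3 both.py 18
```

```text
tool axes cols
 [[ 0.    -0.982  0.191]
 [-0.031  0.191  0.981]
 [-1.    -0.006 -0.03 ]]
t 20.8 pos [0.4768 0.0627 0.1915] shift mm [ 4.5  0.8 -0.2] joints [-0.    0.24 -0.33  1.   -0.03  0.19]
F [-0.2  0.2  0.7] tip z 0.054508029589430074
38 slope dx/dz,dy/dz [-0.0232  0.0006] resid [0.0026 0.0023]
scene axis at mouth pt, band pt [0.4812 0.0615] [0.4804 0.0615] at z .117 [0.4805 0.0615]
predicted band px [286.68669709 201.962945  ]
crop 226 144 6
235 slope dx/dz,dy/dz [-0.006   0.0215] resid [0.0012 0.0028]
wrist axis at mouth pt, band pt [0.4798 0.0587] [0.4795 0.0595] at z .117 [0.4796 0.0594]
predicted band px [319.50141253 221.11703464]
crop 259 155 5
```

View pics/wrist18.png

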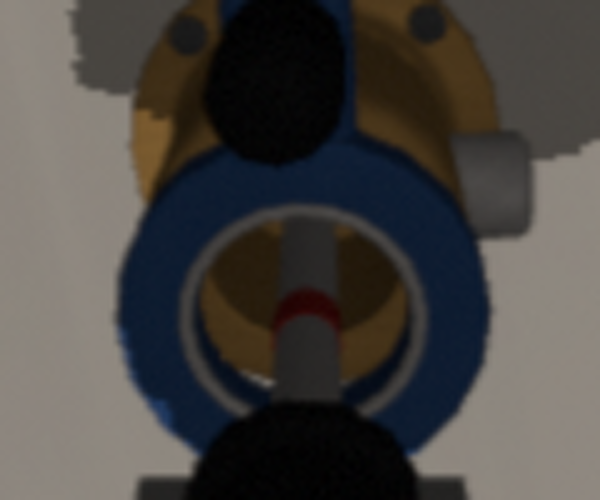

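View pics/scene18.png

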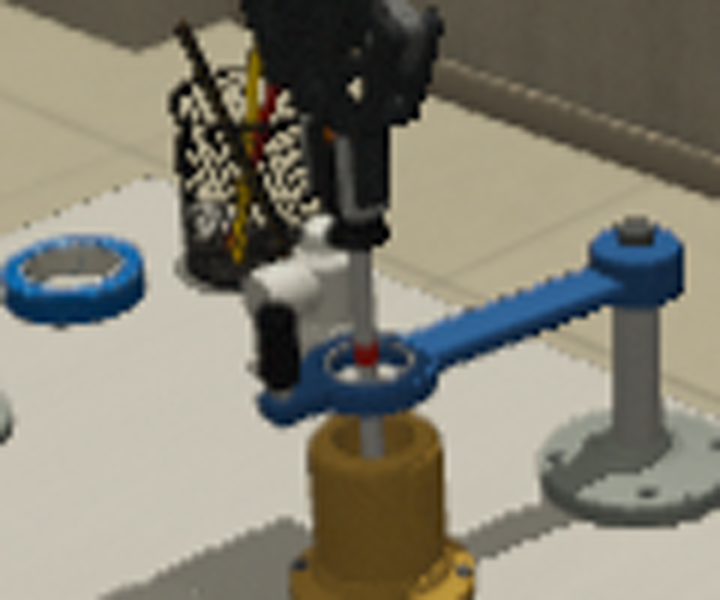

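Emit:
{"op": "arm_command", "data": {"rows": "2 0.4 0.1 0;2 0.3 0 0;0 0 0 0;0 0 0 0;0 0 0 0"}}

```text
time: 21.4
position: [0.4765, 0.0628, 0.1877]
tcp_rot: [-1.09, 1.313, 1.049]
force: [-0.5, 0.1, -1.0]
gripper_width: 0.0203
```

```bash
python3 both.py 19
python3 - <<'E'
from bench import r
from h import *
from scipy.optimize import least_squares
ci=r.camera_info('wrist');a=np.load('pics/wrist19.npz');p=a['p']
c=proj(ci,[.478,.059,.117]);v,u=np.mgrid[:400,:640]
hsv=cv2.cvtColor(p,cv2.COLOR_RGB2HSV)
red=((hsv[...,0]<8)|(hsv[...,0]>172))&(hsv[...,1]>130)&(np.hypot(u-c[0],v-c[1])<25)
print('red',u[red].min(),u[red].max(),v[red].min(),v[red].max(),u[red].mean(),v[red].mean(),'ring centre proj',c)
blue=(hsv[...,0]>95)&(hsv[...,0]<130)&(hsv[...,1]>100)
m=blue&(abs(cloud(ci,a['d'])[...,2]-.117)<.006)&(np.hypot(u-c[0],v-c[1])<45)
Q=[]
cs,_=cv2.findContours(m.astype(np.uint8),0,1)
for k in cs:
    for x,y in k[:,0]:
        w=onz(ci,x,y,.117)[:2];d=w-[.478,.059]
        if .025<np.hypot(*d)<.035 and abs(d[1])>.017:Q.append(w)
Q=np.array(Q);s=least_squares(lambda t:np.hypot(*(Q-t[:2]).T)-t[2],[.478,.058,.03]);print('ring',s.x,s.fun.std(),len(Q))
# rod edges by depth at band rows
D=a['d'];P=cloud(ci,D)
for vv in range(int(v[red].min())-2,int(v[red].max())+6,2):
    row=np.hypot(P[vv,:,0]-.478,P[vv,:,1]-.059)
    i=np.where((P[vv,:,2]>.095)&(row<.012))[0]
    if len(i):print(vv,i.min(),i.max(),P[vv,i].mean(0).round(4))
E
```

```text
tool axes cols
 [[ 0.001 -0.982  0.191]
 [-0.031  0.191  0.981]
 [-1.    -0.007 -0.03 ]]
t 21.4 pos [0.4765 0.0628 0.1877] shift mm [ 0.7  0.4 -0.4] joints [-0.    0.24 -0.34  0.99 -0.03  0.19]
F [-0.5  0.1 -1. ] tip z 0.05073338161566848
36 slope dx/dz,dy/dz [-0.0114  0.1502] resid [0.0025 0.0026]
scene axis at mouth pt, band pt [0.4805 0.0533] [0.4801 0.0589] at z .117 [0.4801 0.0588]
predicted band px [287.38802723 203.60126971]
crop 226 144 6
188 slope dx/dz,dy/dz [-0.0078  0.0036] resid [0.0011 0.0027]
wrist axis at mouth pt, band pt [0.4795 0.0598] [0.4793 0.06  ] at z .117 [0.4793 0.06  ]
predicted band px [319.95791513 221.03400129]
crop 259 157 5
red 314 326 213 221 320.04477611940297 216.17910447761193 ring centre proj [318.45515498 219.37165698]
ring [0.47782628 0.0594947  0.02860462] 0.0005910048744443021 118
211 315 325 [0.4747 0.0606 0.108 ]
213 314 325 [0.4746 0.0604 0.1126]
215 314 325 [0.4743 0.0605 0.1176]
217 314 326 [0.4746 0.061  0.1213]
219 313 326 [0.4752 0.0605 0.1238]
221 313 326 [0.4753 0.0606 0.1275]
223 313 326 [0.4755 0.0607 0.1308]
225 313 326 [0.4755 0.0608 0.1346]
```

View pics/wrist19.png

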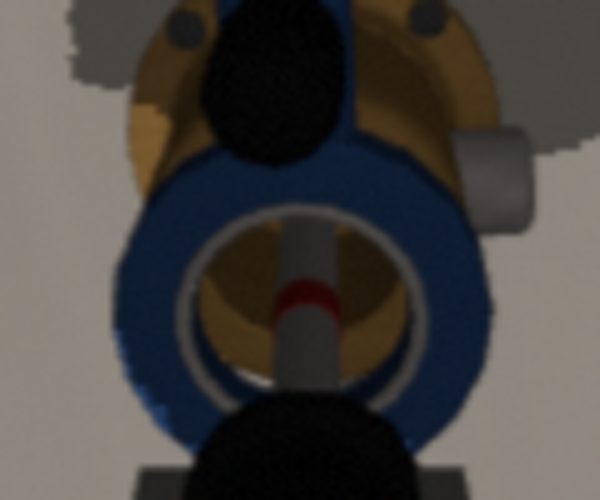

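View pics/scene19.png

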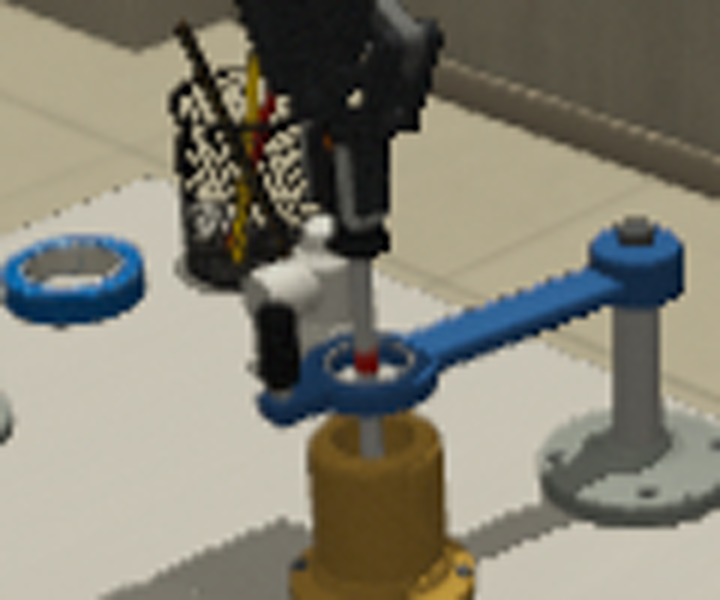

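Emit:
{"op": "arm_command", "data": {"rows": "1 0.7 -0.8 0;0 0 0 0;0 0 0 0;0 0 0 0;0 0 0 0;0 0 0 0"}}

```text
time: 22.1
position: [0.4757, 0.062, 0.1868]
tcp_rot: [-1.09, 1.313, 1.049]
force: [0.6, -0.3, -1.3]
gripper_width: 0.0208
```

```bash
python3 both.py 20
python3 - <<'E'
from bench import r
from h import *
from ringbore import least_squares
ci=r.camera_info('wrist');a=np.load('pics/wrist20.npz');p=a['p'];D=a['d'];P=cloud(ci,D)
c=proj(ci,[.478,.059,.117]);v,u=np.mgrid[:400,:640]
hsv=cv2.cvtColor(p,cv2.COLOR_RGB2HSV)
red=((hsv[...,0]<8)|(hsv[...,0]>172))&(hsv[...,1]>130)&(np.hypot(u-c[0],v-c[1])<25)
print('red mean',u[red].mean(),v[red].mean(),P[red].mean(0),P[red][:,2].min(),P[red][:,2].max())
m=(abs(P[...,2]-.117)<.006)&(hsv[...,0]>95)&(hsv[...,0]<130)&(hsv[...,1]>100)&(np.hypot(u-c[0],v-c[1])<45)
print('ring z',np.median(P[m][:,2]))
p=np.load('pics/wrist20.npz')['p'];cv2.imwrite('pics/w20.png',p[:,:,::-1])
ct=r.camera_info('top');q,_=r.grab_frame('top');cv2.imwrite('pics/t20.png',q[:,:,::-1])
print(r.get_obs()['joint_velocities'].round(4))
E
```

```text
tool axes cols
 [[ 0.002 -0.982  0.191]
 [-0.031  0.191  0.981]
 [-1.    -0.007 -0.03 ]]
t 22.1 pos [0.4757 0.062  0.1868] shift mm [-0.2 -0.2  0.5] joints [-0.    0.24 -0.35  0.98 -0.03  0.19]
F [ 0.6 -0.3 -1.3] tip z 0.04977326804298032
34 slope dx/dz,dy/dz [-0.0421  0.1376] resid [0.0025 0.0025]
scene axis at mouth pt, band pt [0.4813 0.0533] [0.4797 0.0584] at z .117 [0.4797 0.0584]
predicted band px [287.43285167 204.04421002]
crop 226 144 6
186 slope dx/dz,dy/dz [-0.0062  0.0175] resid [0.0012 0.0026]
wrist axis at mouth pt, band pt [0.4786 0.0583] [0.4784 0.059 ] at z .117 [0.4784 0.059 ]
predicted band px [319.68088747 221.07874863]
crop 260 159 5
red mean 320.09090909090907 216.22727272727272 [0.47414339 0.06017475 0.11772668] 0.05808345344379823 0.12350107509365968
ring z 0.11728471458976465
[-0.0007 -0.002  -0.0012 -0.0003  0.0009  0.0007]
```

View pics/wrist20.png

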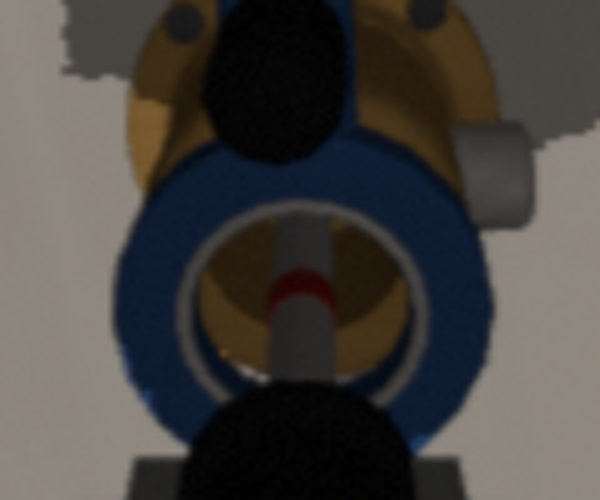

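View pics/scene20.png

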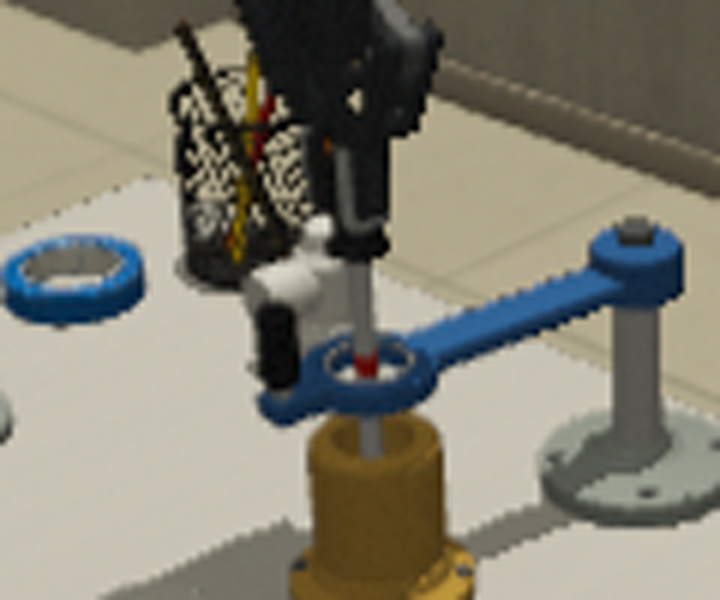

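View pics/w20.png

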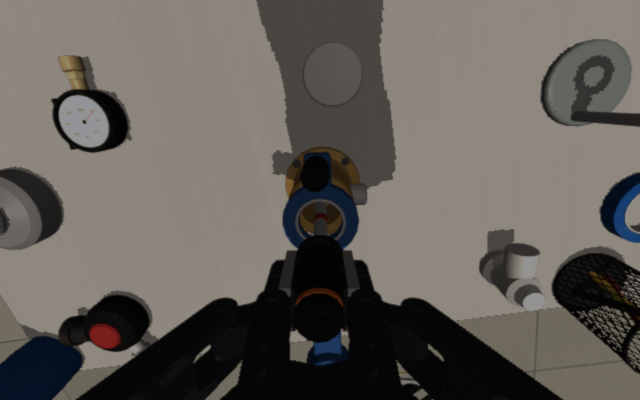

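All checks agree: the rod is centred in the ring, the band is level with the ring's top, and the arm is still with no contact force. Handing in.

Run:
```python
from bench import r
print(r.sign_off()); o=r.get_obs();print(o['time'],o['position'],o['force'])
```

```text
the job is handed in; nothing more can be done
None
the job is handed in; nothing more can be done
```

The job is done and was handed in at about 22 s of the 64 s allowed; sign-off reports no verdict. I swung the blue arm by its knob until the ring stood over the bore. I then lifted the probe out of its holder and lowered its rod through the ring into the bore. The probe is still held there in the gripper.

**Ring over bore:** After the first swing the ring was about 3.5 mm off, so I gripped the knob again and corrected it. Sideways it was then within about 0.5 mm by the wrist camera and within about 1 mm by the top camera. Along the arm the wrist camera showed about 2 mm, but the 150 mm spacing fixes that, so I put it down to measurement error.

**Rod in ring and bore:** The rod is within about 1 mm of the ring's centre by the wrist camera. The scene camera gave up to about 2 mm, from only a few rod points. The rod leans about 1° from vertical, which I could not trim with these moves.

**Depth:** The red band is level with the ring top to about 1 mm. From the lift height the tip is at 49.8 mm against a target of 50 mm, and the band's height in the depth image was 117.7 mm against 117 mm. By eye the scene view put the band up to 1.5 mm low.

**Contact and stillness:** I saw no contact between the rod and the ring or housing, and the wrist force stayed under about 1.5 N during the lowering. The arm was still at the end. I saw nothing else on the table moved in the pictures I looked at, though I did not measure it.

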